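# Take a kit tray's bay width with a spring rule

## Task

Measure the front bay of the grey kit tray with the green spring rule: hook the end of its blade over the far side of the blue partition, gently draw the rule back towards the robot against its spring and set its heel down outside the tray's near rim, so that it lies square across the bay. Then press the red lock down fully and leave the rule there, stretched and locked, without hard pulls or knocks on the tray and without disturbing the other things.

Things in the scene. Friction and masses are not known exactly. Their poses are not given: they have to be found in the camera images.
- rule: Green spring rule, 0.2 kg, loose. Housing 120 (x) x 28 (y) x 26 mm high; origin: centre of housing's underside; x to the blade's hook, z up. Starts lying flat left or right of the tray on its heel and hook, underside 12 mm over the counter. Hold it across the 28 mm near its origin (the lock is clear of that). Spanning the bay, its underside rests on near rim and partition top.
- heel (a point): On the rule: heel's inner (hook-side) face, mid width, at underside level, 55 mm behind the rule's origin. The heel is a plate 5 mm thick, 28 mm wide, at the housing's rear end, reaching 12 mm below the underside.
- hook (a point): On the blade: hook's inner (heel-side) face, mid width, at underside level; 110 mm ahead of the rule's origin with the blade in (165 mm heel to hook) plus the extension. Steel blade 18 x 3 mm, underside level with the housing's, leaves the housing's front; the hook at its end is a plate 4 mm thick, 26 mm wide, reaching 12 mm below the underside.
- blade (a joint): How far the blade is drawn out (m): 0 in, 0.09 at a hard stop. A spring pulls it in with 3 N at 0 and 0.5 N more for every 10 mm out. Spanning the bay it reads 0.03 to 0.07.
- lock (a joint): Red lock on top of the rule (m): 0 up, 0.006 fully down. Goes down along the rule's z, takes 3 N, stays where it is left.
- lock_top (a point): Centre of the red lock's top, a 20 x 18 mm pad, 43 mm behind the rule's origin; 35.5 mm above the rule's underside when up (9.5 mm above the housing's top).
- tray: Grey tray fixed on the counter, 285 (x) x 260 (y) x 80 mm high, open above, walls 4 mm. Origin: on the counter, middle of the near wall's outer face; x into the tray (away from the robot), y along the near wall, z up. Pulls and presses on tray and partition that add up to more than 30 N are too hard; the rule resting in place makes up to 16 N of them.
- bay (a point): Point on the tray's floor, 100 mm in from its origin, in the bay to be measured. The blue partition behind it, 4 mm thick, set fast, runs along y from wall to wall. Not reported, to be felt or seen: its far face is 195 to 230 mm from the near wall's outer face, its top 2 to 22 mm above the rim. Behind it is free room to the far wall (inner face at 281 mm, rim as in front).
- rim (a point): Middle of the near wall's top at its outer face, 80 mm above the tray's origin, axes as the tray's. The heel's inner face must come against the near wall's outer face, within the middle 180 mm of this rim.
- vial_a: small glass vial, 24 mm across, 45 mm tall, standing inside the tray; origin at its foot. Leave alone
- vial_b: small glass vial, 24 mm across, 45 mm tall, standing inside the tray; origin at its foot. Leave alone
- vial_c: small amber vial, 28 mm across, 40 mm tall, standing inside the tray; origin at its foot. Leave alone
- spray: white bottle, 60 mm across, 160 mm tall; origin at its foot. Leave alone
- jar: glass jar with green cap, 56 mm across, 60 mm tall; origin at its foot. Leave alone
- carton: flat blue carton 150 x 50 x 35 mm lying on the other side of the tray from the rule; origin at the centre of its underside. Leave alone

How it is judged:
On the way, in this order (a step that is already met when the one before it is completed fails the run):
1. the rule spans the bay: hook drawn against the partition's far side, heel down outside the near rim, lock still up (x of heel in the frame of rim between -0.004 and 0.004 m and z of heel in the frame of rim between -0.004 and 0.005 m and y of heel in the frame of rim between -0.09 and 0.09 m and x of hook in the frame of rim between 0.185 and 0.24 m and z of hook in the frame of rim between -0.003 and 0.028 m and value of joint blade above 0.02 m and angle between the y axis of rule and the y axis of tray, either way round below 0.07 rad and angle between rule's own z axis and vertical below 0.25 rad and value of joint lock below 0.003 m), for 0.2 s.
2. the lock is pressed down (value of joint lock above 0.0045 m), for 0.2 s.
At the end, for the whole second after the job is handed in: Rule at rest across the bay: heel within 4 mm of the near wall's outer face, 4 mm below to 5 above the rim, within 90 mm of its middle; hook 185 to 240 mm from that face, 3 mm below to 28 above the rim; blade out over 20 mm; square within 0.07 rad, tilt under 0.25; lock down over 4.5 mm (x of heel in the frame of rim between -0.004 and 0.004 m and z of heel in the frame of rim between -0.004 and 0.005 m and y of heel in the frame of rim between -0.09 and 0.09 m and x of hook in the frame of rim between 0.185 and 0.24 m and z of hook in the frame of rim between -0.003 and 0.028 m and value of joint blade above 0.02 m and angle between the y axis of rule and the y axis of tray, either way round below 0.07 rad and angle between rule's own z axis and vertical below 0.25 rad and value of joint lock above 0.0045 m and linear speed of rule below 0.01 m/s); the robot touches nothing.
It fails at once if the rule is pulled or pushed on the tray or partition with more than 30 N in all (contact force between rule and tray above 30 N).
It fails at once if the robot strikes the tray or partition with more than 25 N (contact force between any of the arm, the fingers and tray above 25 N).
It fails at once if another thing is shifted by more than 20 mm (distance of any of vial_a, vial_b, vial_c, spray, jar, carton from where it was at the start of the episode above 0.02 m).
It also fails if it takes over 58 s, if anything falls off the work surface, if the arm or the gripper's body presses on something with over 40 N, if the wrist force passes 120 N, or if a joint passes its speed limit or range.

## Robot

A 6-joint arm with a two-finger parallel gripper is mounted at the origin on the work surface. World frame = base frame: x ahead of the robot, y to its left, z up, the work surface at z = 0. Lengths are in m, angles in rad, forces in N, time in s.
With the tool pointing down it reaches from about 0.35 to 0.85 m from the base axis. Payload 8.1 kg.
Tool frame: the origin (TCP) lies midway between the tips of the shut fingers; the grasp point (between the pads) lies 19 mm behind it (robot.tcp_to_grasp is the distance from the TCP to the grasp point, in m); x points along the fingers, y is the direction in which the jaws open and shut, and the axes are right-handed (so a half turn about x gives the same grasp; the last joint's range is limited). The gripper opens to 93 mm and grips with 3 to 60 N. Pads are 15 mm wide; open, the fingers measure 128 mm over their backs; the gripper's body (75 mm by 188 mm) begins 65 mm behind the grasp point.
Start: joints at [1.033, 0.13, 1.488, -0, 1.523, -0.085], TCP at [0.262, 0.54, 0.219] pointing down, gripper open.
Joint ranges: [-2.96, 2.96], [-0.89, 2.26], [0.02, 2.5], [-1.34, 4.48], [0, 2.73], [-2.66, 2.66]. Speed limits (rad/s): [2.39, 2.39, 2.79, 3.14, 3.14, 3.14].

## Interface

Orientations are given as a rotation vector (axis times angle).
In Python, from plant import robot gives the robot as it stands.
- The arm moves only by the tool play_rows, never from a script. Its argument "plan" is a list of rows, each an object with "slide": the shift along the world's x, y, z as a fraction of full scale, a list of three; "roll": the turn about the world's z as a fraction of full scale; "fingers": the gripper command: -1 is shut, 1 is fully open, values between are in proportion. A call has 1 to 20 rows; each row shifts and turns the commanded pose from where the row before left it; what a row does not reach is not made up. Full scale, the value 1, is 30 mm for a shift and 8 degrees for a turn. A row lasts 1/8 s, in which the tool goes at most 62.5 mm and 10.7 degrees, less where a joint would pass 70% of its speed; a pose out of reach is approached as far as the arm can. A call with a number of a shift or a turn outside -1 to 1 is refused whole. A call with a gripper value outside its range is refused whole. The fingers move at their own pace and stop on an object; "squeeze" is the grip in N (left out, the last holds). Time passes only in rows, so rows that do not move let the fingers close. It gives the time, the measured TCP pose, the force and the opening at its end, in the units of the state.
- robot.read_state(): the state, without advancing time (a new reading comes with each control period).
- robot.read_camera(name): name is "scene" or "top" or "wrist"; returns the picture (400x640x3 uint8, red, green, blue); there is no depth.
- robot.get_calibration(name): a dict with "fx", "fy", "cx", "cy" (pixels), "R" (3x3) and "t" (3): a world point X has camera coordinates R X + t; the wrist camera has in their place "T_tool_cam" (4x4, takes a point from camera to tool coordinates, whose origin is the TCP and whose axes are the tool frame's). Camera axes: x right, y down, z forward; pixel columns grow to the right and rows downward; lengths in m; the calibration is good to about 2 mm. A picture is of the moment at which its call begins: read the wrist's pose just before it. get_calibration takes no time and is no camera call.
- robot.close_job(): hands the job in, once; it reports no verdict.
Trained networks look in the newest picture that a camera, given by its name, has taken for a name from the list of things; names that differ only in an ending like _2 or _b are one class to them, and where a whole thing is asked for, a point or a joint stands for the part that bears it (a point fixed in the world has none). Each returns a list of dicts, best first, with "p" (0 to 1); they miss things now and then, are a little off and sometimes report something else, mostly with a low value. They report only what shows in the picture. A call takes as long as a camera call.
- robot.boxes_of(camera, target): "extent" ([centre column, centre row, width, height] in pixels, round what is visible of it).
- robot.regions_of(camera, target): "region" (400x640 bool, what is visible of it) and "extent" ([centre column, centre row, width, height] in pixels, round what is visible of it).
- robot.mark_of(camera, target): "point" ([column, row] in pixels: a listed point, or the origin of a listed thing).
The state is a dict: "t": time; "q": joint angles; "dq": joint speeds; "joint_torque": joint torques, N m; "tool_pos": TCP position; "orientation": TCP orientation; "force": force on the tool from outside, world axes, zero at the start; "wrist_torque": the same for the moment, N m; "opening": finger opening in m.
Only numpy, scipy, OpenCV 4.12 (cv2) and the standard library are available. Lean on these libraries where they do the work, as an engineer would, in place of code of your own. Each camera call takes 0.05 s, during which the arm holds its last target.

## Working session

There is one attempt and no reset: what is moved stays moved. The work goes in short steps, Python scripts to look and compute and a tool call to move; the robot and the scene stay as the last step left them, time stands still between calls to the robot, and variables do not carry over. Pictures are saved under pics/ and viewed, and the job is handed in when it is done.

Besides the shell and the picture viewer there is one more tool, called after "Request:" by a JSON object that holds its "method" and its "body". play_rows: Moves the arm, as the interface text tells. Its arguments: {"type":"object","properties":{"plan":{"type":"array","items":{"type":"object","properties":{"slide":{"type":"array","items":{"type":"number","minimum":-1,"maximum":1}},"roll":{"type":"number","minimum":-1,"maximum":1},"fingers":{"type":"number"}}}},"squeeze":{"type":"number"}},"required":["plan"]}

```bash
ls; mkdir -p pics; cat > h.py <<'E'
import numpy as np, cv2
from plant import robot
def snap(cam,fn):
    im=np.asarray(robot.read_camera(cam)); cv2.imwrite('pics/'+fn,im[:,:,::-1]); return im
def ray(cam,uv,st=None):
    c=robot.get_calibration(cam)
    d=np.array([(uv[0]-c['cx'])/c['fx'],(uv[1]-c['cy'])/c['fy'],1.])
    if 'R' in c:
        R=np.array(c['R']);t=np.array(c['t']); return -R.T@t, R.T@d
    T=np.array(c['T_tool_cam']); R=cv2.Rodrigues(np.array(st['orientation'],float))[0]
    return R@T[:3,3]+np.array(st['tool_pos']), R@T[:3,:3]@d
def atz(cam,uv,z,st=None):
    o,d=ray(cam,uv,st); return o+d*(z-o[2])/d[2]
def proj(cam,X,st=None):
    c=robot.get_calibration(cam); X=np.array(X,float)
    if 'R' in c: p=np.array(c['R'])@X+np.array(c['t'])
    else:
        T=np.array(c['T_tool_cam']); R=cv2.Rodrigues(np.array(st['orientation'],float))[0]
        p=T[:3,:3].T@(R.T@(X-np.array(st['tool_pos']))-T[:3,3])
    return np.array([c['fx']*p[0]/p[2]+c['cx'],c['fy']*p[1]/p[2]+c['cy']])
E
python3 - <<'E'
from h import *
s=robot.read_state();print(s)
for c in ['top','scene']:
    snap(c,c+'0.png')
    for n in ['rule','tray','carton','spray','jar']:
        print(c,n,[(b['p'],np.round(b['extent'],1)) for b in robot.boxes_of(c,n)[:2]])
    for n in ['rule','heel','hook','lock_top','rim','bay','tray']:
        print(c,n,[(b['p'],np.round(b['point'],1)) for b in robot.mark_of(c,n)[:2]])
    k=robot.get_calibration(c); print(k['fx'],-np.array(k['R']).T@np.array(k['t']))
print(robot.read_state()['t'])
E
```

```text
pics
{'t': 0.0, 'q': array([ 1.03257485e+00,  1.31149658e-01,  1.48928572e+00,  4.89309547e-06,
        1.52301205e+00, -8.53946869e-02]), 'dq': array([0.00245467, 0.00124063, 0.00023154, 0.00104813, 0.00052793,
       0.00017012]), 'joint_torque': array([-1.55457139e-03, -5.59837997e+01, -4.91757345e+01,  7.70197297e-02,
        3.51996243e-02, -1.60090954e-04]), 'tool_pos': array([0.2621831 , 0.53904158, 0.2175908 ]), 'orientation': array([ 0.35373145,  1.54204676, -0.35652179]), 'force': array([-0.49154096, -0.43038132,  0.25779038]), 'wrist_torque': array([ 0.01260581, -0.03197221,  0.00796209]), 'opening': 0.09304007544048414}
top rule [(0.87, array([456.5, 221.7,  20.7,  70.2]))]
top tray [(0.92, array([302.4, 162.1, 108.9, 120.8])), (0.66, array([460.1, 247.8,   9.1,   6. ]))]
top carton [(0.81, array([195.1, 226.6,  36.8,  59. ])), (0.21, array([437.9, 153.6,  23.5,  28.2]))]
top spray [(0.74, array([205.7, 140.8,  37. ,  36.9]))]
top jar [(0.58, array([439.2, 152.3,  20.2,  28.4]))]
top rule [(0.74, array([455.9, 230.9]))]
top heel [(0.63, array([457.8, 252.8]))]
top hook [(
[... 400 characters left out ...]
264.7, 114.1,  61.2,  43. ]))]
scene tray [(0.65, array([302.4, 249.5, 180. , 175.7]))]
scene carton []
scene spray [(0.77, array([354.9, 343. ,  33.2,  54. ]))]
scene jar [(0.91, array([214.8, 152.9,  27.5,  31.8]))]
scene rule [(0.85, array([272.1, 112. ])), (0.16, array([338.2, 281.5]))]
scene heel [(0.89, array([290.9, 108.8]))]
scene hook [(0.69, array([288.7, 215.8])), (0.6, array([238.6, 130.8]))]
scene lock_top [(0.68, array([352.5, 351.5])), (0.37, array([286.1,  97.5]))]
scene rim [(0.61, array([358.8, 200.5]))]
scene bay [(0.69, array([217.8, 160.3])), (0.61, array([319.3, 241.9]))]
scene tray [(0.94, array([356. , 223.3]))]
496.7374758191546 [0.85265512 0.49008889 0.97657448]
1.3
```

View pictures.

View pics/top0.png

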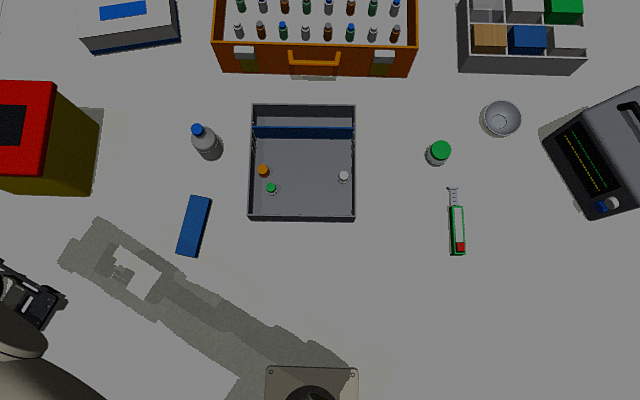

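View pics/scene0.png

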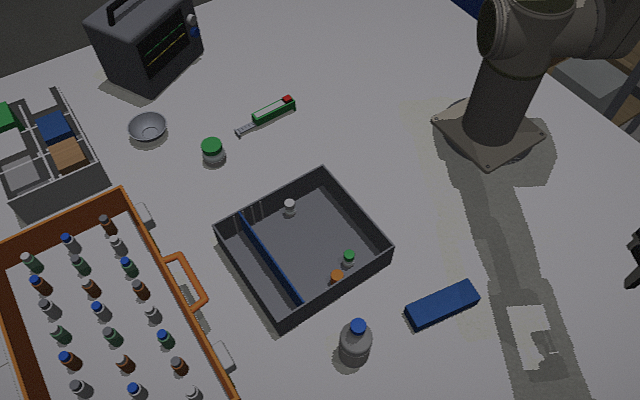

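```bash
python3 - <<'E'
import cv2
im=cv2.imread('pics/top0.png'); 
a=cv2.resize(im[170:270,420:500],None,fx=6,fy=6,interpolation=cv2.INTER_CUBIC); cv2.imwrite('pics/c1.png',a)
a=cv2.resize(im[90:240,230:380],None,fx=4,fy=4,interpolation=cv2.INTER_CUBIC); cv2.imwrite('pics/c2.png',a)
E
```

```text
(no output)
```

View pics/c1.png

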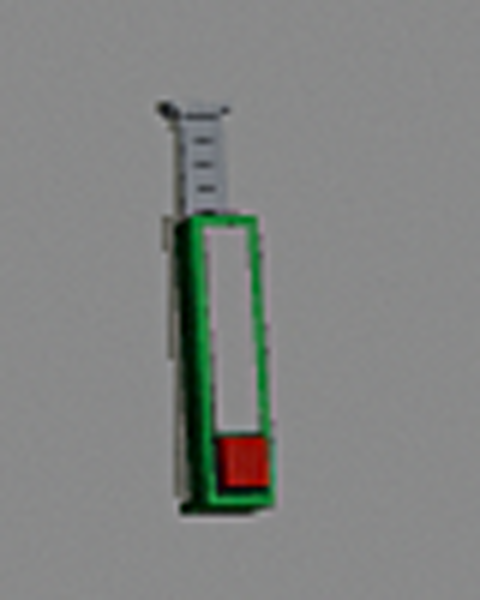

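View pics/c2.png

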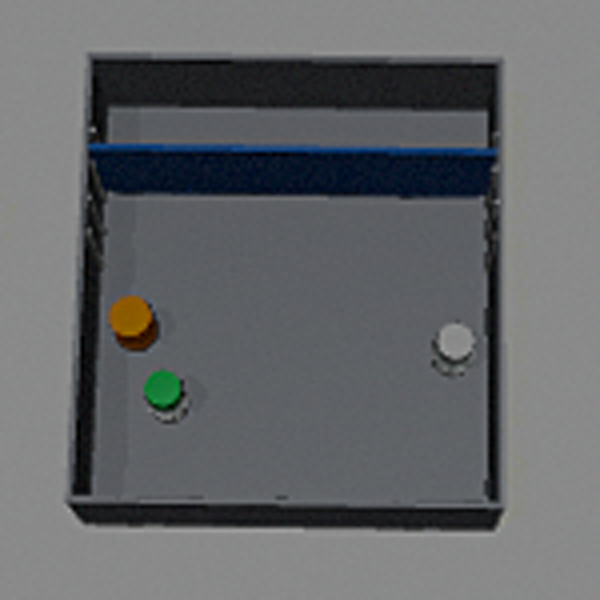

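```bash
python3 - <<'E'
from h import *
P=lambda x,y,s,o:(x/s+o[0],y/s+o[1])
o=(230-.5,90-.5)
C={k:atz('top',P(*v,4,o),0.08) for k,v in dict(nl=(68,497),nr=(503,505),fl=(88,55),fr=(502,60)).items()}
for k,v in C.items(): print(k,v.round(4))
print(np.linalg.norm(C['nl']-C['nr']),np.linalg.norm(C['nl']-C['fl']),np.linalg.norm(C['nr']-C['fr']))
for z in (.082,.092,.102): print('part far top',z,atz('top',P(90,144,4,o),z),atz('top',P(497,150,4,o),z))
o=(420-.5,170-.5)
for n,v,z in [('lock',(245,462),.0475),('fr',(258,218),.038),('rr',(275,498),.038),('fl',(182,218),.038),('tipL',(160,105),.012),('tipR',(230,107),.015),('bladefrontmid',(202,110),.015),('bladeroot',(203,212),.015)]:
    print(n,atz('top',P(*v,6,o),z).round(4))
for n,uv,z in [('heel',(457.8,252.8),.012),('hook',(453.9,186.2),.012),('lock',(460.4,248.1),.0475),('rule',(455.9,230.9),.012)]: print('top',n,atz('top',uv,z).round(4))
for n,uv,z in [('heel',(290.9,108.8),.012),('hook',(238.6,130.8),.012),('lock',(286.1,97.5),.0475),('rule',(272.1,112),.012),('rim',(358.8,200.5),.08),('tray',(356,223.3),0)]: print('scene',n,atz('scene',uv,z).round(4))
for n,uv,z in [('spray top',(197,130),.16),('jar top',(441,149),.06)]: print('top',n,atz('top',uv,z).round(4))
E
```

```text
nl [0.455  0.1667 0.08  ]
nr [ 0.4588 -0.0902  0.08  ]
fl [0.7349 0.1725 0.08  ]
fr [ 0.7399 -0.0851  0.08  ]
0.2569344519403826 0.27992194037274104 0.28109296742167617
part far top 0.082 [0.6754787  0.16725015 0.082     ] [ 0.67972027 -0.08283104  0.082     ]
part far top 0.092 [0.67158776 0.16562832 0.092     ] [ 0.67578946 -0.08210123  0.092     ]
part far top 0.102 [0.66769683 0.1640065  0.102     ] [ 0.67185864 -0.08137141  0.102     ]
lock [ 0.3985 -0.3454  0.0475]
fr [ 0.5002 -0.3568  0.038 ]
rr [ 0.3855 -0.3599  0.038 ]
fl [ 0.4992 -0.3257  0.038 ]
tipL [ 0.5534 -0.3252  0.012 ]
tipR [ 0.5527 -0.3539  0.015 ]
bladefrontmid [ 0.551 -0.342  0.015]
bladeroot [ 0.507  -0.3412  0.015 ]
top heel [ 0.3871 -0.3496  0.012 ]
top hook [ 0.5561 -0.3449  0.012 ]
top lock [ 0.3946 -0.3454  0.0475]
top rule [ 0.4415 -0.3466  0.012 ]
scene heel [ 0.3966 -0.3365  0.012 ]
scene hook [ 0.5496 -0.3444  0.012 ]
scene lock [ 0.4025 -0.3474  0.0475]
scene rule [ 0.4442 -0.354   0.012 ]
scene rim [0.45  0.036 0.08 ]
scene tray [0.4566 0.043  0.    ]
top spray top [0.6302 0.2791 0.16  ]
top jar top [ 0.6377 -0.3013  0.06  ]
```

```bash
python3 - <<'E'
from h import *
s=robot.read_state()
R=cv2.Rodrigues(s['orientation'])[0]; print(R.round(3)); print(np.degrees(np.arctan2(R[1,1],R[0,1])), s['t'])
print(robot.get_calibration('wrist'))
E
```

```text
[[ 0.     0.437  0.899]
 [ 0.     0.899 -0.437]
 [-1.     0.    -0.   ]]
64.05882037870369 1.3
{'fx': 288.41084198870766, 'fy': 288.41084198870766, 'cx': 318.0364808359921, 'cy': 200.0986573163356, 'T_tool_cam': array([[ 6.92306890e-04, -2.85116726e-01,  9.58492552e-01,
        -1.66104082e-01],
       [ 9.99999385e-01,  1.02833501e-03, -4.16394421e-04,
         2.26686632e-04],
       [-8.66930437e-04,  9.58492251e-01,  2.85117263e-01,
        -8.06522936e-02],
       [ 0.00000000e+00,  0.00000000e+00,  0.00000000e+00,
         1.00000000e+00]])}
```

Request:
{"method": "play_rows", "body": {"plan": [{"slide": [0.5,-1,0],"roll": 0.5,"fingers": 1},{"slide": [0.5,-1,0],"roll": 0.5,"fingers": 1},{"slide": [0.5,-1,0],"roll": 0.5,"fingers": 1},{"slide": [0.5,-1,0],"roll": 0.5,"fingers": 1},{"slide": [0.5,-1,0],"roll": 0.5,"fingers": 1},{"slide": [0.5,-1,0],"roll": 0.5,"fingers": 1},{"slide": [0.5,-1,0],"roll": 0.375,"fingers": 1},{"slide": [0.5,-1,0],"fingers": 1},{"slide": [0.5,-1,0],"fingers": 1},{"slide": [0,-1,0],"fingers": 1},{"slide": [0,-1,0],"fingers": 1},{"slide": [0,-1,0],"fingers": 1},{"slide": [0,-1,0],"fingers": 1},{"slide": [0,-1,0],"fingers": 1},{"slide": [0,-1,0],"fingers": 1},{"slide": [0,-1,0],"fingers": 1}]}}

```text
$.plan[7]: bad value
```

```bash
python3 - <<'E'
from h import *
s=robot.read_state();snap('wrist','w0.png')
print(s['tool_pos'],s['q'])
for n in ['rim','bay','heel']:
    print(n,[(b['p'],np.round(b['point'],1)) for b in robot.mark_of('wrist',n)[:2]])
E
```

```text
[0.26245656 0.53956534 0.21865438] [ 1.03262347e+00  1.30369277e-01  1.48819856e+00  1.71718635e-05
  1.52299132e+00 -8.54146839e-02]
rim []
bay []
heel []
```

View pics/w0.png

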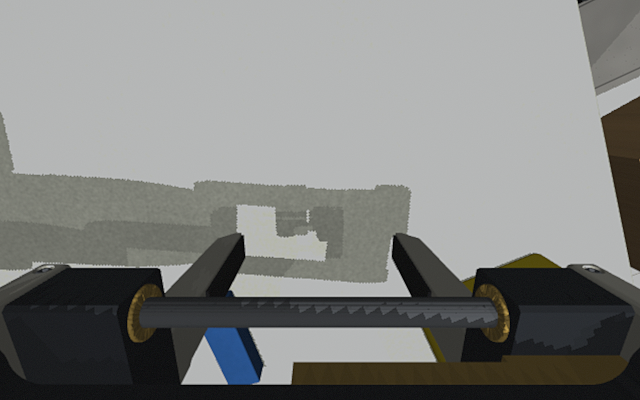

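Request:
{"method": "play_rows", "body": {"plan": [{"slide": [0.5,-1,0],"roll": 0.5,"fingers": 1},{"slide": [0.5,-1,0],"roll": 0.5,"fingers": 1},{"slide": [0.5,-1,0],"roll": 0.5,"fingers": 1},{"slide": [0.5,-1,0],"roll": 0.5,"fingers": 1},{"slide": [0.5,-1,0],"roll": 0.5,"fingers": 1},{"slide": [0.5,-1,0],"roll": 0.5,"fingers": 1},{"slide": [0.5,-1,0],"roll": 0.375,"fingers": 1},{"slide": [0.5,-1,0],"roll": 0,"fingers": 1},{"slide": [0.5,-1,0],"roll": 0,"fingers": 1},{"slide": [0,-1,0],"roll": 0,"fingers": 1},{"slide": [0,-1,0],"roll": 0,"fingers": 1},{"slide": [0,-1,0],"roll": 0,"fingers": 1},{"slide": [0,-1,0],"roll": 0,"fingers": 1},{"slide": [0,-1,0],"roll": 0,"fingers": 1},{"slide": [0,-1,0],"roll": 0,"fingers": 1},{"slide": [0,-1,0],"roll": 0,"fingers": 1},{"slide": [0,-0.7,0],"roll": 0,"fingers": 1},{"slide": [0,0,0],"roll": 0,"fingers": 1}]}}

```text
t: 3.75
tool_pos: [0.3975, 0.0376, 0.2188]
orientation: [-0.013, 1.57, 0.013]
force: [0.7, 0.4, 0.3]
opening: 0.0934
```

```bash
python3 - <<'E'
from h import *
s=robot.read_state();snap('wrist','w1.png')
print(s['t'],s['tool_pos'],s['q'])
R=cv2.Rodrigues(s['orientation'])[0]; print(np.degrees(np.arctan2(R[1,1],R[0,1])))
E
```

```text
3.75 [0.39754992 0.03763085 0.21881068] [-3.41024114e-02 -4.42994043e-01  2.00242038e+00 -9.60422598e-05
  1.58167750e+00 -1.62095184e+00]
90.91971209190237
```

View pics/w1.png

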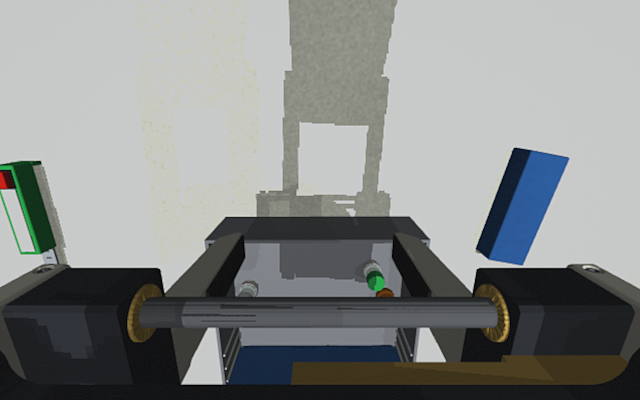

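```bash
python3 - <<'E'
import cv2
im=cv2.imread('pics/w1.png'); 
a=cv2.resize(im[205:255,190:450],None,fx=3,fy=3,interpolation=cv2.INTER_CUBIC); cv2.imwrite('pics/c3.png',a)
a=cv2.resize(im[330:390,200:440],None,fx=3,fy=3,interpolation=cv2.INTER_CUBIC); cv2.imwrite('pics/c4.png',a)
E
```

```text
(no output)
```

View pics/c3.png

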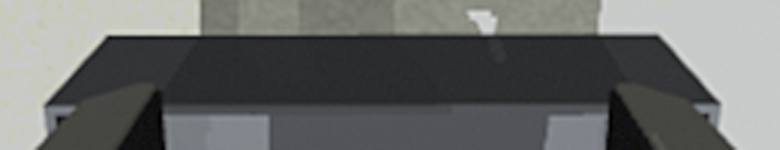

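View pics/c4.png

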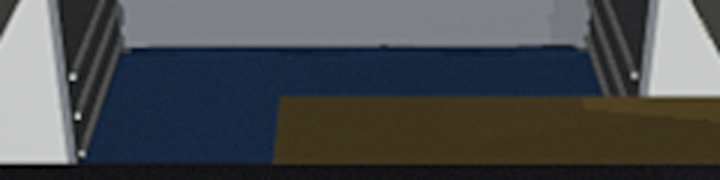

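Request:
{"method": "play_rows", "body": {"plan": [{"slide": [0,-1,0],"roll": 0,"fingers": 1},{"slide": [0,-1,0],"roll": 0,"fingers": 1},{"slide": [0,-1,0],"roll": 0,"fingers": 1},{"slide": [0,-1,0],"roll": 0,"fingers": 1},{"slide": [0,-1,0],"roll": 0,"fingers": 1},{"slide": [0,-1,0],"roll": 0,"fingers": 1},{"slide": [0,-1,0],"roll": 0,"fingers": 1},{"slide": [0,-1,0],"roll": 0,"fingers": 1},{"slide": [0,-1,0],"roll": 0,"fingers": 1},{"slide": [0,-1,0],"roll": 0,"fingers": 1},{"slide": [0,-1,0],"roll": 0,"fingers": 1},{"slide": [0,-1,0],"roll": 0,"fingers": 1},{"slide": [0.5,-0.73,0],"roll": 0,"fingers": 1},{"slide": [0.5,0,-0.5],"roll": 0,"fingers": 1},{"slide": [0,0,-1],"roll": 0,"fingers": 1},{"slide": [0,0,0],"roll": 0,"fingers": 1}]}}

```text
t: 5.8
tool_pos: [0.4269, -0.3411, 0.1708]
orientation: [-0.012, 1.575, 0.019]
force: [-0.7, 0.8, 0.7]
opening: 0.0929
```

```bash
python3 - <<'E'
from h import *
s=robot.read_state();snap('wrist','w2.png')
print(s['t'],s['tool_pos'],s['q'])
for n in ['rule','heel','lock_top','hook']:
    for b in robot.mark_of('wrist',n)[:1]: print(n,b['p'],np.round(b['point'],1),atz('wrist',b['point'],.0475 if n=='lock_top' else .012,s))
E
```

```text
5.8 [ 0.42692501 -0.34109084  0.17076276] [-7.68129475e-01  1.87929742e-02  1.69330227e+00  2.86775948e-04
  1.43508608e+00 -2.35855549e+00]
rule 0.56 [311.2 198.6] [ 0.44071476 -0.3475665   0.012     ]
heel 0.55 [310.  150.4] [ 0.38466229 -0.34968105  0.012     ]
lock_top 0.83 [312.9 168.1] [ 0.39830139 -0.34575292  0.0475    ]
hook 0.79 [316.2 281.5] [ 0.55106231 -0.33964106  0.012     ]
```

View pics/w2.png

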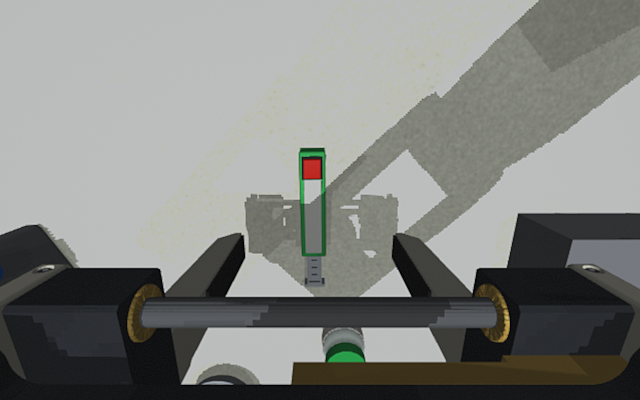

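```bash
python3 - <<'E'
from h import *
im=cv2.imread('pics/w2.png'); 
a=cv2.resize(im[140:295,280:350],None,fx=4,fy=4,interpolation=cv2.INTER_CUBIC); cv2.imwrite('pics/c5.png',a)
s=dict(tool_pos=[0.39754992,0.03763085,0.21881068],orientation=[-0.0125,1.5705,0.0128])
# rebuild orientation: yaw 90.92
y=np.radians(0.92);R0=np.array([[0,0,1.],[0,1,0],[-1,0,0]]);Rz=np.array([[np.cos(y),-np.sin(y),0],[np.sin(y),np.cos(y),0],[0,0,1]])
s['orientation']=cv2.Rodrigues(Rz@R0)[0].ravel()
for uv,z in [((206-.3,239.5),.08),((429.1,239.1),.08),((225.5,217),0),((409.8,217),0)]: print(atz('wrist',uv,z,s).round(4))
for z in (.082,.092,.102): print(atz('wrist',(200+120/3,330+47/3),z,s).round(4),atz('wrist',(200+585/3,330+47/3),z,s).round(4))
E
```

```text
[ 0.4572 -0.0899  0.08  ]
[0.4523 0.1668 0.08  ]
[ 0.4587 -0.0919  0.    ]
[0.4542 0.1692 0.    ]
[ 0.6046 -0.0589  0.082 ] [0.6011 0.1409 0.082 ]
[ 0.5951 -0.0557  0.092 ] [0.5917 0.1375 0.092 ]
[ 0.5856 -0.0525  0.102 ] [0.5824 0.134  0.102 ]
```

View pics/c5.png

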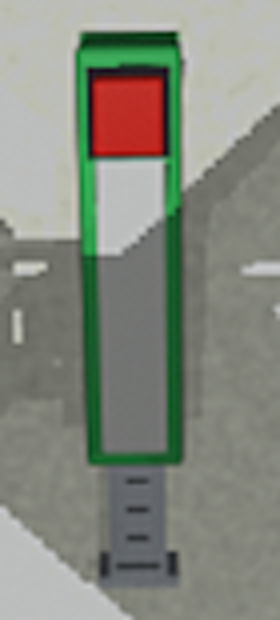

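```bash
python3 - <<'E'
from h import *
y=np.radians(0.92);R0=np.array([[0,0,1.],[0,1,0],[-1,0,0]]);Rz=np.array([[np.cos(y),-np.sin(y),0],[np.sin(y),np.cos(y),0],[0,0,1]])
s=dict(tool_pos=[0.39754992,0.03763085,0.21881068],orientation=cv2.Rodrigues(Rz@R0)[0].ravel())
for z in (0,.004): print('part bottom front',atz('wrist',(200+120/3,330+47/3),z,s).round(4),atz('wrist',(200+585/3,330+47/3),z,s).round(4))
# top cam: partition bottom front edge & top
for v in [(108,192),(485,197)]: print(atz('top',(v[0]/4+229.5,v[1]/4+89.5),.004).round(4))
s=robot.read_state(); P=lambda x,y:(x/4+279.6,y/4+139.6)
for n,v,z in [('rear',(131,45),.038),('front',(135.5,462),.038),('lock',(129,115),.0475),('hook',(138,585),.015),('bladeL',(108,520),.015),('bladeR',(165,520),.015)]:
    print(n,atz('wrist',P(*v),z,s).round(4))
E
```

```text
part bottom front [ 0.6824 -0.0848  0.    ] [0.678 0.169 0.   ]
part bottom front [ 0.6786 -0.0836  0.004 ] [0.6743 0.1676 0.004 ]
[0.6729 0.166  0.004 ]
[ 0.6775 -0.0812  0.004 ]
rear [ 0.3846 -0.3501  0.038 ]
front [ 0.5051 -0.3472  0.038 ]
lock [ 0.4014 -0.3502  0.0475]
hook [ 0.5612 -0.3459  0.015 ]
bladeL [ 0.5377 -0.3558  0.015 ]
bladeR [ 0.5373 -0.3377  0.015 ]
```

Request:
{"method": "play_rows", "body": {"plan": [{"slide": [0.55,-0.23,-1],"roll": 0.04,"fingers": 1},{"slide": [0,0,-1],"roll": 0,"fingers": 0.3},{"slide": [0,0,-1],"roll": 0,"fingers": 0.3},{"slide": [0,0,-1],"roll": 0,"fingers": 0.3},{"slide": [0,0,-1],"roll": 0,"fingers": 0.3},{"slide": [0,0,-0.4],"roll": 0,"fingers": 0.3},{"slide": [0,0,0],"roll": 0,"fingers": 0.3}], "squeeze": 20}}

```text
t: 6.92
tool_pos: [0.4439, -0.3502, 0.0117]
orientation: [-0.018, 1.571, 0.019]
force: [-0.0, -0.7, -0.5]
opening: 0.0605
```

```bash
python3 - <<'E'
from h import *
s=robot.read_state();snap('wrist','w3.png')
print(s['t'],s['tool_pos'],s['force'],s['opening'])
E
```

```text
6.925 [ 0.44389619 -0.35017902  0.01174697] [-0.01519265 -0.67038263 -0.45982609] 0.060465237882863516
```

View pics/w3.png

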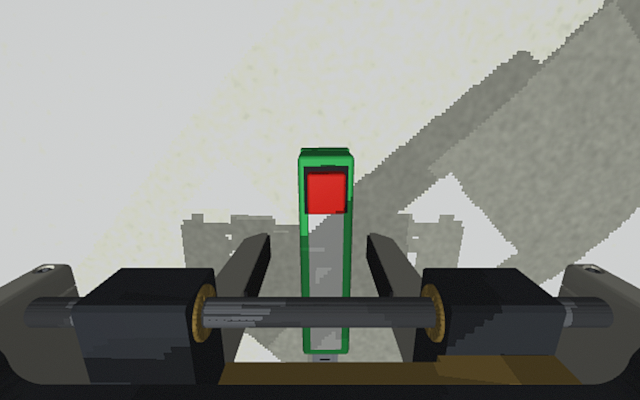

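```bash
python3 - <<'E'
from h import *
s=robot.read_state()
print(atz('wrist',(326.5,193),.0475,s),atz('wrist',(326,152),.038,s),atz('wrist',(325.5,353),.038,s))
R=cv2.Rodrigues(s['orientation'])[0]; print(np.arctan2(R[1,1],R[0,1])-np.pi/2)
E
```

```text
[ 0.39945311 -0.34718105  0.0475    ] [ 0.38143804 -0.34776624  0.038     ] [ 0.50222371 -0.34411947  0.038     ]
0.023931129776163074
```

Request:
{"method": "play_rows", "body": {"plan": [{"slide": [-0.05,0.14,-0.1],"roll": 0.02,"fingers": 0.3},{"slide": [0,0,0],"roll": 0,"fingers": -1},{"slide": [0,0,0],"roll": 0,"fingers": -1},{"slide": [0,0,0],"roll": 0,"fingers": -1},{"slide": [0,0,0],"roll": 0,"fingers": -1}], "squeeze": 25}}

```text
t: 7.6
tool_pos: [0.4426, -0.3461, 0.0088]
orientation: [-0.021, 1.571, 0.021]
force: [-0.1, 0.1, 1.1]
opening: 0.0277
```

Request:
{"method": "play_rows", "body": {"plan": [{"slide": [0,0,0.5],"roll": 0,"fingers": -1},{"slide": [0,0,1],"roll": 0,"fingers": -1},{"slide": [0,0,1],"roll": 0,"fingers": -1},{"slide": [0,0,1],"roll": 0,"fingers": -1},{"slide": [0,0.5,1],"roll": 0,"fingers": -1},{"slide": [0,0.8,0.5],"roll": 0,"fingers": -1},{"slide": [0,1,0],"roll": 0,"fingers": -1},{"slide": [0,1,0],"roll": 0,"fingers": -1},{"slide": [0,1,0],"roll": 0,"fingers": -1},{"slide": [0.4,1,0],"roll": 0,"fingers": -1},{"slide": [0.5,1,0],"roll": 0,"fingers": -1},{"slide": [0.5,1,0],"roll": 0,"fingers": -1},{"slide": [0.5,1,0],"roll": 0,"fingers": -1},{"slide": [0.5,1,0],"roll": 0,"fingers": -1},{"slide": [0.5,1,0],"roll": 0,"fingers": -1},{"slide": [0.5,1,0],"roll": 0,"fingers": -1},{"slide": [0.5,1,0],"roll": 0,"fingers": -1},{"slide": [0.5,0.6,0],"roll": -0.05,"fingers": -1},{"slide": [0.3,0,0],"roll": 0,"fingers": -1},{"slide": [0,0,0],"roll": 0,"fingers": -1}]}}

```text
t: 10.1
tool_pos: [0.5837, 0.0404, 0.1589]
orientation: [-0.016, 1.571, 0.015]
force: [-0.1, 0.1, -1.7]
opening: 0.028
```

```bash
python3 - <<'E'
from h import *
s=robot.read_state();snap('top','t1.png');snap('scene','s1.png');snap('wrist','w4.png')
print(s['t'],s['tool_pos'],s['force'],s['opening'])
R=cv2.Rodrigues(s['orientation'])[0]; print(np.arctan2(R[1,1],R[0,1])-np.pi/2)
a=cv2.imread('pics/s1.png')[130:350,190:420];cv2.imwrite('pics/s1c.png',cv2.resize(a,None,fx=3,fy=2.7,interpolation=cv2.INTER_CUBIC))
a=cv2.imread('pics/t1.png')[90:240,220:380];cv2.imwrite('pics/t1c.png',cv2.resize(a,None,fx=4,fy=4,interpolation=cv2.INTER_CUBIC))
E
```

```text
10.1 [0.5836787  0.04042917 0.15892647] [-0.14969987  0.11651556 -1.7276518 ] 0.027965950170094747
0.019945194325660776
```

View pics/s1c.png

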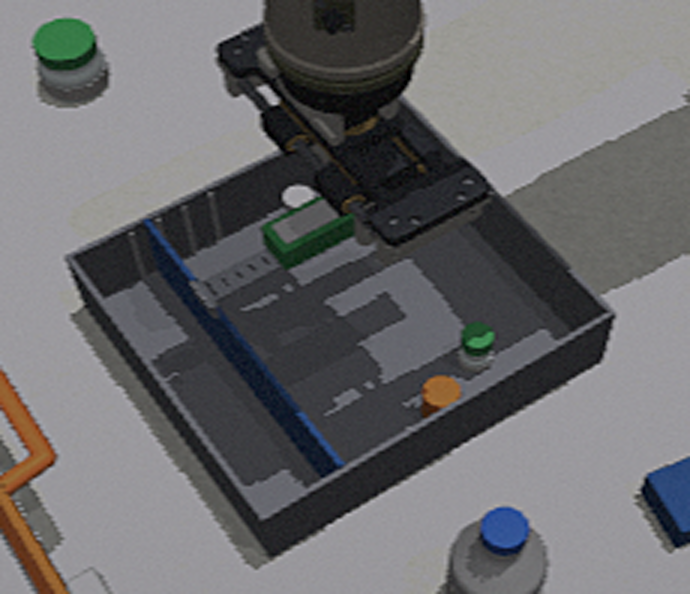

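View pics/t1c.png

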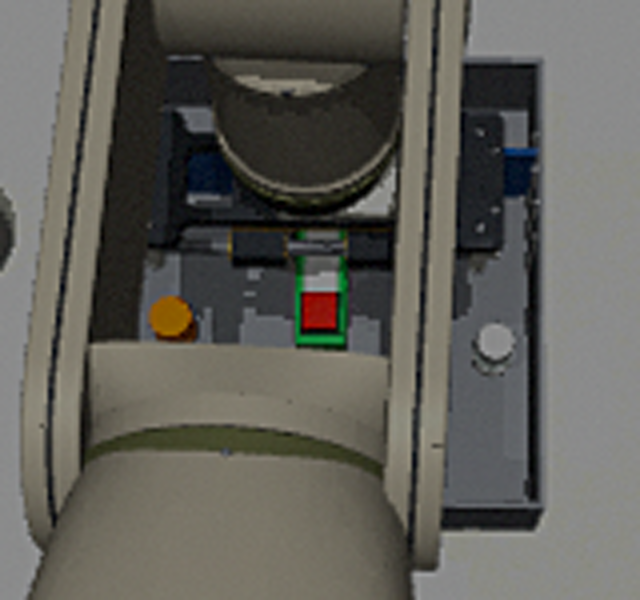

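View pics/w4.png

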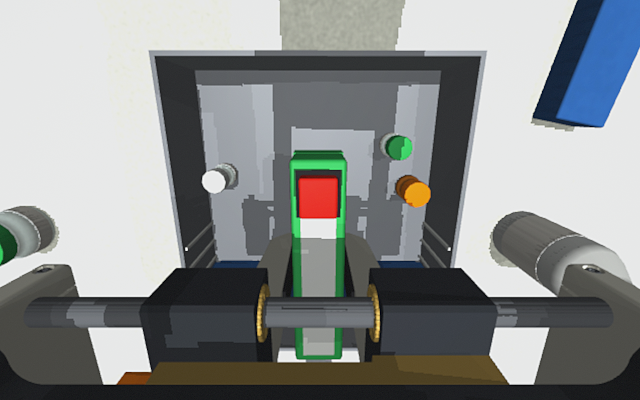

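```bash
python3 - <<'E'
from h import *
s=robot.read_state()
P=lambda x,y:(x/3+189.7,y/2.7+129.7)
o0=np.array([.4556,.0385]);a=.018;ex=np.array([np.cos(a),np.sin(a)]);ey=np.array([-ex[1],ex[0]])
def T(X): 
    d=np.array(X[:2])-o0; return np.round([d@ex*1e3,d@ey*1e3,X[2]*1e3],1)
for n,v in [('far-right corner',(70,260)),('far-left corner',(268,553)),('nl corner',(612,315))]: print(n,T(atz('scene',P(*v),.08)))
print('fl corner-top?',T(atz('scene',P(266,518),.08)))
for n,v in [('part R',(150,221)),('part L',(340,463)),('part Lfar',(330,470)),('mid',(235,333))]:
    o,d=ray('scene',P(*v))
    for X in (.221,.226):
        n3=np.array([*ex,0]); k=(X+o0@ex-o@n3)/(d@n3); print(n,X,T(o+d*k))
for v in [(150,51),(487,51)]: print('near wall wrist',T(atz('wrist',v,.08,s)))
print('hook proj',proj('scene',[.5837+.11,.0404+.002,.162]),P(205,293))
print('heel', )
E
```

```text
far-right corner [ 284.3 -125.    80. ]
far-left corner [294.4 150.7  80. ]
nl corner [  3.9 128.8  80. ]
fl corner-top? [282.3 129.1  80. ]
part R 0.221 [ 221. -124.   81.]
part R 0.226 [ 226.  -108.5  105.3]
part L 0.221 [221.  119.6  73.8]
part L 0.226 [226.  128.4  98.3]
part Lfar 0.221 [221.  105.3  31.9]
part Lfar 0.226 [226.  114.5  57.6]
mid 0.221 [221.  -10.2  69.5]
mid 0.226 [226.    2.1  94.1]
near wall wrist [   0.6 -129.3   80. ]
near wall wrist [1.000e-01 1.294e+02 8.000e+01]
hook proj [258.60764267 238.35524747] (258.0333333333333, 238.2185185185185)
heel
```

Request:
{"method": "play_rows", "body": {"plan": [{"slide": [0,0,-0.8],"roll": 0,"fingers": -1},{"slide": [0,0,-0.5],"roll": 0,"fingers": -1},{"slide": [0,0,-0.2],"roll": 0,"fingers": -1},{"slide": [0,0,-0.2],"roll": 0,"fingers": -1},{"slide": [0,0,-0.2],"roll": 0,"fingers": -1},{"slide": [0,0,-0.15],"roll": 0,"fingers": -1},{"slide": [0,0,-0.15],"roll": 0,"fingers": -1},{"slide": [0,0,0],"roll": 0,"fingers": -1}]}}

```text
t: 11.25
tool_pos: [0.5832, 0.041, 0.0922]
orientation: [-0.016, 1.571, 0.016]
force: [0.1, -0.1, -1.5]
opening: 0.0282
```

```bash
python3 - <<'E'
from h import *
s=robot.read_state();snap('scene','s2.png');snap('wrist','w5.png')
print(s['t'],s['tool_pos'],s['force'],s['wrist_torque'],s['opening'])
a=cv2.imread('pics/s2.png')[170:270,210:310];cv2.imwrite('pics/s2c.png',cv2.resize(a,None,fx=6,fy=6,interpolation=cv2.INTER_CUBIC))
E
```

```text
11.25 [0.5831711  0.04100821 0.09219706] [ 0.09738479 -0.14321934 -1.54718551] [ 0.04004011  0.02939517 -0.01551245] 0.028171384495929746
```

View pics/s2c.png

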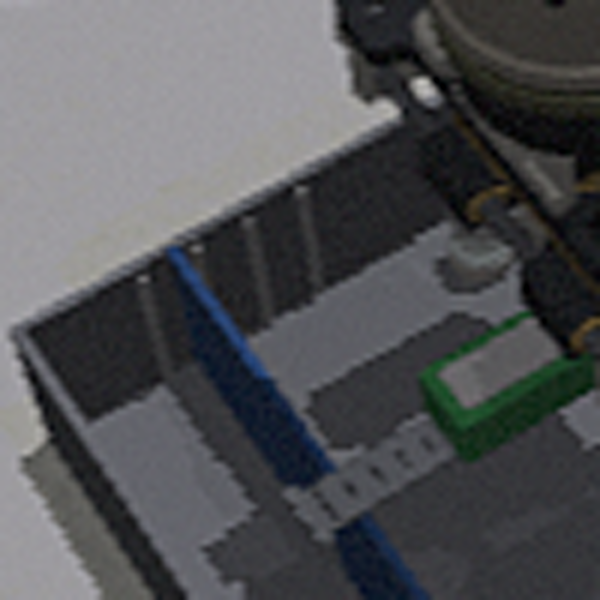

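View pics/w5.png

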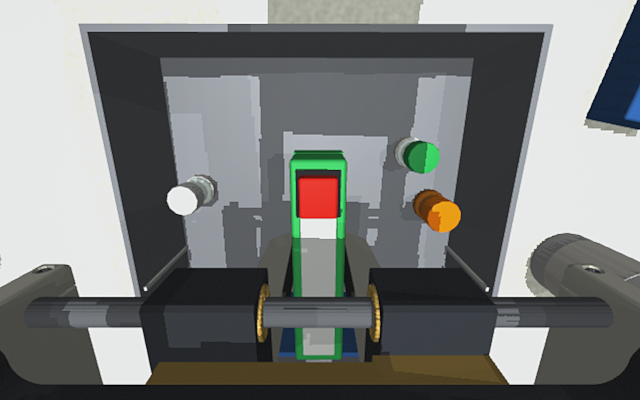

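Request:
{"method": "play_rows", "body": {"plan": [{"slide": [0,0,-0.05],"roll": 0,"fingers": -1},{"slide": [0,0,-0.05],"roll": 0,"fingers": -1},{"slide": [0,0,0],"roll": 0,"fingers": -1}]}}

```text
t: 11.72
tool_pos: [0.5833, 0.041, 0.0895]
orientation: [-0.016, 1.571, 0.016]
force: [-0.6, -0.6, -2.4]
opening: 0.0282
```

Request:
{"method": "play_rows", "body": {"plan": [{"slide": [0,0,-0.05],"roll": 0,"fingers": -1},{"slide": [0,0,-0.05],"roll": 0,"fingers": -1},{"slide": [0,0,0],"roll": 0,"fingers": -1}]}}

```text
t: 12.1
tool_pos: [0.5833, 0.041, 0.0864]
orientation: [-0.016, 1.571, 0.016]
force: [0.2, -0.9, -1.9]
opening: 0.0279
```

Request:
{"method": "play_rows", "body": {"plan": [{"slide": [0,0,-0.05],"roll": 0,"fingers": -1},{"slide": [0,0,-0.03],"roll": 0,"fingers": -1},{"slide": [0,0,0],"roll": 0,"fingers": -1}]}}

```text
t: 12.48
tool_pos: [0.5833, 0.041, 0.0841]
orientation: [-0.016, 1.571, 0.016]
force: [-0.6, -0.5, -1.7]
opening: 0.0277
```

Request:
{"method": "play_rows", "body": {"plan": [{"slide": [0,0,-0.05],"roll": 0,"fingers": -1},{"slide": [0,0,-0.03],"roll": 0,"fingers": -1},{"slide": [0,0,0],"roll": 0,"fingers": -1}]}}

```text
t: 12.85
tool_pos: [0.5834, 0.0409, 0.0817]
orientation: [-0.016, 1.571, 0.016]
force: [0.7, -0.7, -1.9]
opening: 0.028
```

```bash
python3 - <<'E'
from h import *
s=robot.read_state();snap('scene','s3.png');snap('wrist','w6.png')
print(s['t'],s['tool_pos'],s['force'],s['wrist_torque'],s['opening'])
a=cv2.imread('pics/s3.png')[190:270,210:310];cv2.imwrite('pics/s3c.png',cv2.resize(a,None,fx=7,fy=7,interpolation=cv2.INTER_CUBIC))
a=cv2.imread('pics/w6.png')[140:370,270:370];cv2.imwrite('pics/w6c.png',cv2.resize(a,None,fx=2.5,fy=2.5,interpolation=cv2.INTER_CUBIC))
z=s['tool_pos'][2]+.0032
print('hook tip expected bottom', [proj('scene',[.5834+.114,.0429+y,z-.012]).round(1) for y in(-.013,.013)],'top',[proj('scene',[.5834+.114,.0429+y,z+.003]).round(1) for y in(-.013,.013)])
for zt in (.08,.085,.09): print(zt,[proj('scene',[.4556+.226*1-.018*y,.0385+.226*.018+y,zt]).round(1) for y in (-.12,-.06,0,.06,.12)])
E
```

```text
12.85 [0.58335319 0.04093414 0.08167544] [ 0.66477027 -0.70923823 -1.88890766] [ 0.04751253 -0.04419927  0.02619247] 0.027966010301239446
hook tip expected bottom [array([258.5, 256.4]), array([264.9, 266. ])] top [array([257.7, 253. ]), array([264.2, 262.6])]
0.08 [array([238.6, 214.2]), array([253. , 234.4]), array([268.1, 255.5]), array([284. , 277.9]), array([300.9, 301.5])]
0.085 [array([238.3, 213. ]), array([252.7, 233.1]), array([267.9, 254.4]), array([283.9, 276.8]), array([300.8, 300.5])]
0.09 [array([238. , 211.7]), array([252.4, 231.9]), array([267.6, 253.2]), array([283.7, 275.7]), array([300.7, 299.5])]
```

View pics/s3c.png

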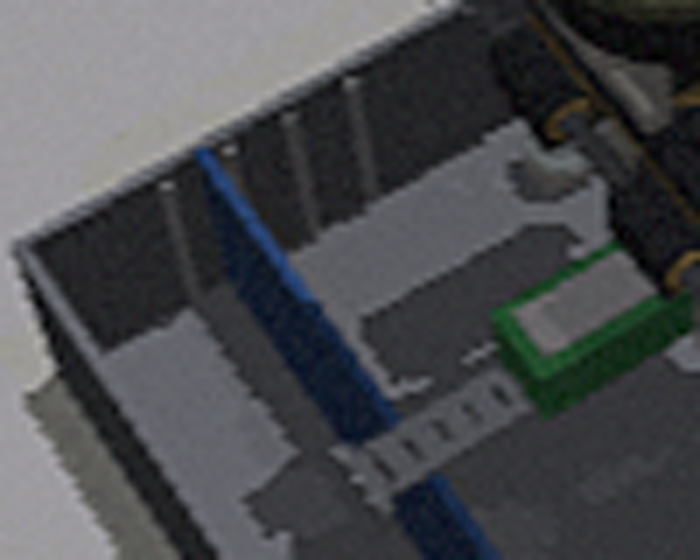

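View pics/w6c.png

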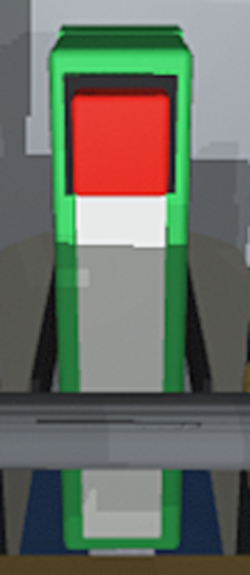

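Request:
{"method": "play_rows", "body": {"plan": [{"slide": [0,0,0.1],"roll": 0,"fingers": -1},{"slide": [-0.1,0,0],"roll": 0,"fingers": -1},{"slide": [-0.1,0,0],"roll": 0,"fingers": -1},{"slide": [-0.1,0,0],"roll": 0,"fingers": -1},{"slide": [-0.1,0,0],"roll": 0,"fingers": -1},{"slide": [-0.1,0,0],"roll": 0,"fingers": -1},{"slide": [-0.1,0,0],"roll": 0,"fingers": -1},{"slide": [-0.15,0,0],"roll": 0,"fingers": -1},{"slide": [-0.15,0,0],"roll": 0,"fingers": -1},{"slide": [0,0,0],"roll": 0,"fingers": -1}], "squeeze": 40}}

```text
t: 14.2
tool_pos: [0.5564, 0.0409, 0.085]
orientation: [-0.016, 1.57, 0.015]
force: [3.8, -0.1, -3.3]
opening: 0.0281
```

```bash
python3 - <<'E'
from h import *
s=robot.read_state();snap('scene','s4.png');snap('wrist','w7.png')
print(s['t'],s['tool_pos'],s['force'],s['wrist_torque'],s['opening'])
a=cv2.imread('pics/s4.png')[190:270,210:310];cv2.imwrite('pics/s4c.png',cv2.resize(a,None,fx=7,fy=7,interpolation=cv2.INTER_CUBIC))
E
```

```text
14.2 [0.55636187 0.04085575 0.08497029] [ 3.79318719 -0.06589907 -3.32051701] [-0.06361269 -0.4998682  -0.14272898] 0.02809910992066716
```

View pics/s4c.png

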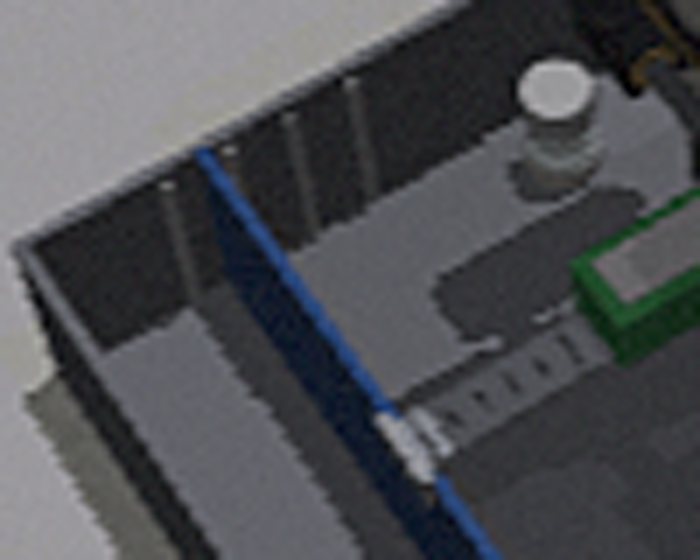

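View pics/w7.png

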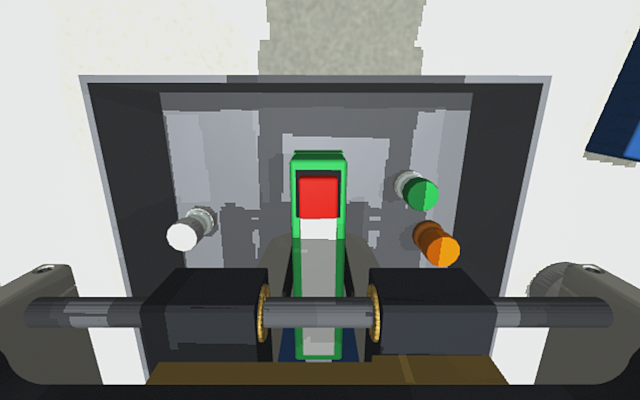

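Request:
{"method": "play_rows", "body": {"plan": [{"slide": [-0.15,0,0],"roll": 0,"fingers": -1},{"slide": [-0.15,0,0],"roll": 0,"fingers": -1},{"slide": [-0.15,0,0],"roll": 0,"fingers": -1},{"slide": [-0.15,0,0],"roll": 0,"fingers": -1},{"slide": [-0.15,0,0],"roll": 0,"fingers": -1},{"slide": [-0.15,0,0.05],"roll": 0,"fingers": -1},{"slide": [0,0,0.08],"roll": 0,"fingers": -1},{"slide": [0,0,0.08],"roll": 0,"fingers": -1},{"slide": [0,0,0],"roll": 0,"fingers": -1}]}}

```text
t: 15.42
tool_pos: [0.5291, 0.0412, 0.0912]
orientation: [-0.016, 1.572, 0.016]
force: [-0.5, -0.4, -3.2]
opening: 0.0277
```

```bash
python3 - <<'E'
from h import *
s=robot.read_state();snap('scene','s5.png');snap('wrist','w8.png')
print(s['t'],s['tool_pos'],s['force'],s['wrist_torque'],s['opening'])
a=cv2.imread('pics/s5.png')[190:270,210:310];cv2.imwrite('pics/s5c.png',cv2.resize(a,None,fx=7,fy=7,interpolation=cv2.INTER_CUBIC))
a=cv2.imread('pics/w8.png')[80:240,200:440];cv2.imwrite('pics/w8c.png',cv2.resize(a,None,fx=3,fy=3,interpolation=cv2.INTER_CUBIC))
E
```

```text
15.425 [0.52905527 0.04116372 0.09122595] [-0.51093631 -0.37782197 -3.15401581] [ 0.03667416 -0.00527833  0.00129227] 0.027727030033332364
```

View pics/s5c.png

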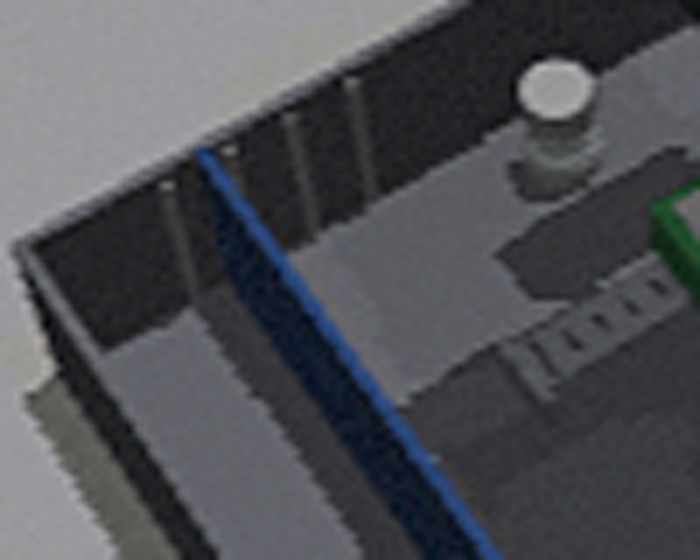

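View pics/w8c.png

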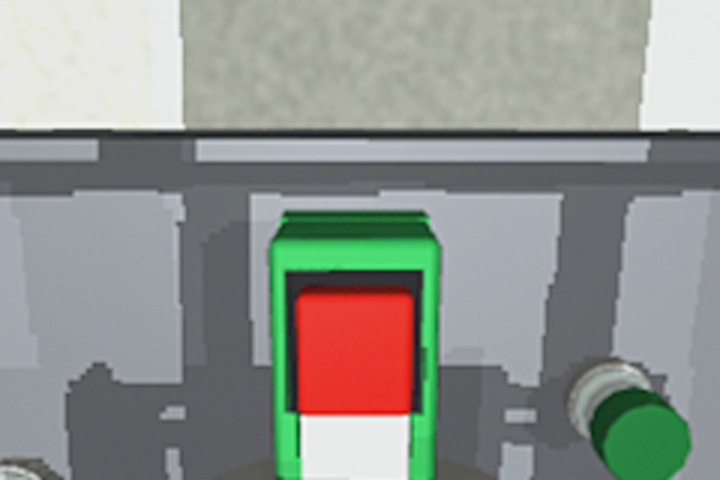

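```bash
python3 - <<'E'
from h import *
s=robot.read_state()
p=s['tool_pos']; 
for th in (0,.03,.06,.1):
    # nose-up pitch about grasp point (z = tcp+.019)
    g=np.array([p[0],p[1]+.002,p[2]+.019])
    f=lambda dx,dz:[g[0]+dx*np.cos(th)-dz*np.sin(th),g[1],g[2]+dx*np.sin(th)+dz*np.cos(th)]
    print(th,'hooktop',proj('scene',f(.112,-.0128)).round(1),'wrist: rear top edge',proj('wrist',f(-.060,.0102),s).round(1),'lock',proj('wrist',f(-.043,.0197),s).round(1),'front',proj('wrist',f(.060,.0102),s).round(1))
print('img: hooktop (285.7,243.1)')
E
python3 - <<'E'
import cv2
a=cv2.imread('pics/w8.png')[140:370,270:370];cv2.imwrite('pics/w8d.png',cv2.resize(a,None,fx=2.5,fy=2.5,interpolation=cv2.INTER_CUBIC))
E
```

```text
0 hooktop [285.  241.8] wrist: rear top edge [323.5 159.3] lock [322.9 199.2] front [318.1 361.3]
0.03 hooktop [284.7 241. ] wrist: rear top edge [323.4 158.1] lock [322.8 197.2] front [318.2 363.3]
0.06 hooktop [284.5 240.3] wrist: rear top edge [323.4 157.1] lock [322.8 195.3] front [318.2 365.3]
0.1 hooktop [284.3 239.2] wrist: rear top edge [323.3 156. ] lock [322.8 193. ] front [318.2 367.9]
img: hooktop (285.7,243.1)
```

View pics/w8d.png

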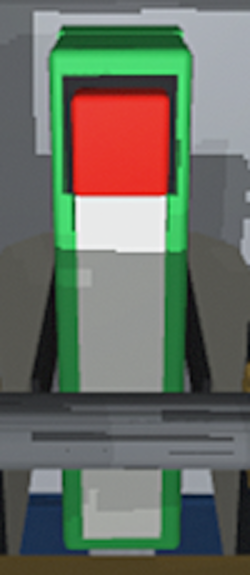

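Request:
{"method": "play_rows", "body": {"plan": [{"slide": [0,0,0.08],"roll": 0,"fingers": -1},{"slide": [-0.24,0,0],"roll": 0,"fingers": -1},{"slide": [-0.23,0,0],"roll": 0,"fingers": -1},{"slide": [0,0,-0.07],"roll": 0,"fingers": -1},{"slide": [0,0,-0.07],"roll": 0,"fingers": -1},{"slide": [0,0,-0.05],"roll": 0,"fingers": -1},{"slide": [0,0,0],"roll": 0,"fingers": -1}], "squeeze": 12}}

```text
t: 16.4
tool_pos: [0.5157, 0.0409, 0.088]
orientation: [-0.016, 1.57, 0.015]
force: [0.9, -0.2, -0.2]
opening: 0.0278
```

Request:
{"method": "play_rows", "body": {"plan": [{"slide": [0,0,-0.05],"roll": 0,"fingers": -1},{"slide": [0,0,0],"roll": 0,"fingers": -1}]}}

```text
t: 16.65
tool_pos: [0.516, 0.0409, 0.0867]
orientation: [-0.016, 1.57, 0.016]
force: [2.4, -0.4, 0.6]
opening: 0.028
```

```bash
python3 - <<'E'
from h import *
s=robot.read_state();snap('wrist','w9.png');snap('scene','s6.png')
print(s['t'],s['tool_pos'],s['force'],s['wrist_torque'],s['opening'])
a=cv2.imread('pics/w9.png')[100:370,240:400];cv2.imwrite('pics/w9d.png',cv2.resize(a,None,fx=2.2,fy=2.2,interpolation=cv2.INTER_CUBIC))
E
```

```text
16.65 [0.51595377 0.04090121 0.08668893] [ 2.39938703 -0.37396695  0.55335758] [ 0.03475737 -0.25148672  0.045028  ] 0.02802643416186368
```

View pics/w9d.png

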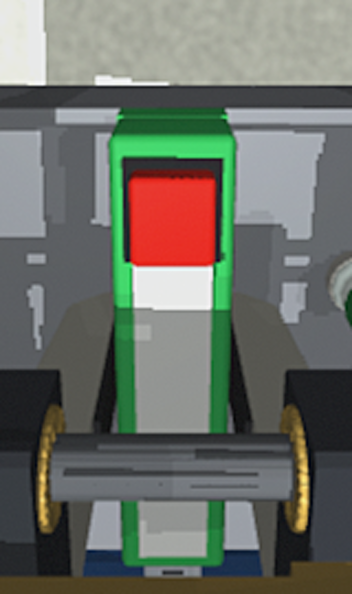

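Request:
{"method": "play_rows", "body": {"plan": [{"slide": [0,0,0.2],"roll": 0,"fingers": -1},{"slide": [-0.1,0,0],"roll": 0,"fingers": -1},{"slide": [0,0,-0.08],"roll": 0,"fingers": -1},{"slide": [0,0,-0.08],"roll": 0,"fingers": -1},{"slide": [0,0,-0.06],"roll": 0,"fingers": -1},{"slide": [0,0,-0.05],"roll": 0,"fingers": -1},{"slide": [0,0,0],"roll": 0,"fingers": -1}]}}

```text
t: 17.62
tool_pos: [0.5128, 0.0409, 0.0844]
orientation: [-0.016, 1.57, 0.016]
force: [0.6, 0.0, -0.4]
opening: 0.0282
```

```bash
python3 - <<'E'
from h import *
s=robot.read_state();snap('wrist','w10.png');snap('scene','s7.png')
print(s['t'],s['tool_pos'],s['force'],s['wrist_torque'],s['opening'])
a=cv2.imread('pics/w10.png')[100:370,240:400];cv2.imwrite('pics/w10d.png',cv2.resize(a,None,fx=2.2,fy=2.2,interpolation=cv2.INTER_CUBIC))
E
```

```text
17.625 [0.51276029 0.04093301 0.08444282] [ 0.5871824   0.04681119 -0.3876511 ] [ 0.07445182 -0.09339798  0.01676104] 0.02817205406242725
```

View pics/w10d.png

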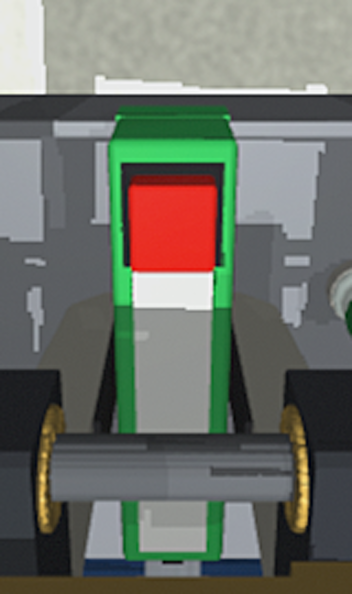

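Request:
{"method": "play_rows", "body": {"plan": [{"slide": [0,0,0.4],"roll": 0,"fingers": -1},{"slide": [0,0,0.6],"roll": 0,"fingers": -1},{"slide": [0.4,0,0],"roll": 0,"fingers": -1},{"slide": [0.7,0,0],"roll": 0,"fingers": -1},{"slide": [0.7,0,0],"roll": 0,"fingers": -1},{"slide": [0.4,0,0],"roll": 0,"fingers": -1},{"slide": [0.2,0,0],"roll": 0,"fingers": -1},{"slide": [0,0,-0.3],"roll": 0,"fingers": -1},{"slide": [0,0,-0.25],"roll": 0,"fingers": -1},{"slide": [0,0,-0.2],"roll": 0,"fingers": -1},{"slide": [0,0,0],"roll": 0,"fingers": -1}], "squeeze": 45}}

```text
t: 19.1
tool_pos: [0.5835, 0.041, 0.0908]
orientation: [-0.016, 1.572, 0.016]
force: [0.9, 0.1, -2.1]
opening: 0.0276
```

```bash
python3 - <<'E'
from h import *
s=robot.read_state();snap('wrist','w11.png');snap('scene','s8.png')
print(s['t'],s['tool_pos'],s['force'],s['wrist_torque'],s['opening'])
a=cv2.imread('pics/s8.png')[190:270,210:310];cv2.imwrite('pics/s8c.png',cv2.resize(a,None,fx=7,fy=7,interpolation=cv2.INTER_CUBIC))
a=cv2.imread('pics/w11.png')[100:370,240:400];cv2.imwrite('pics/w11d.png',cv2.resize(a,None,fx=2.2,fy=2.2,interpolation=cv2.INTER_CUBIC))
E
```

```text
19.1 [0.58351293 0.04097956 0.09082031] [ 0.9339995   0.10449376 -2.08223249] [ 0.06245629  0.00584479 -0.00521892] 0.027562539553138293
```

View pics/s8c.png

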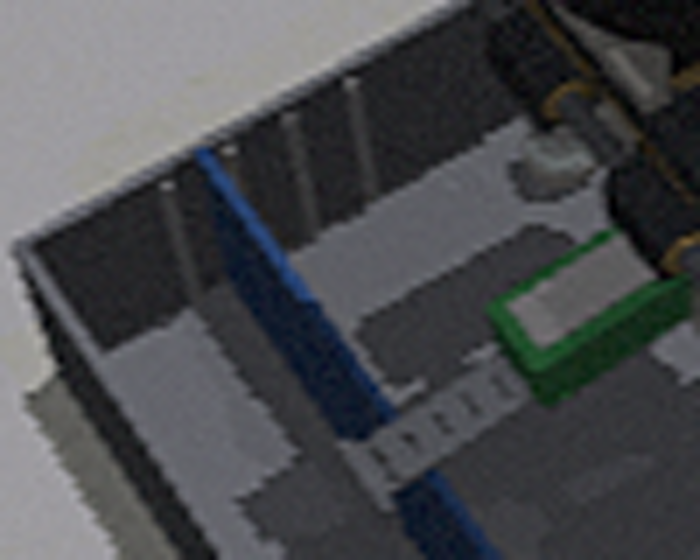

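View pics/w11d.png

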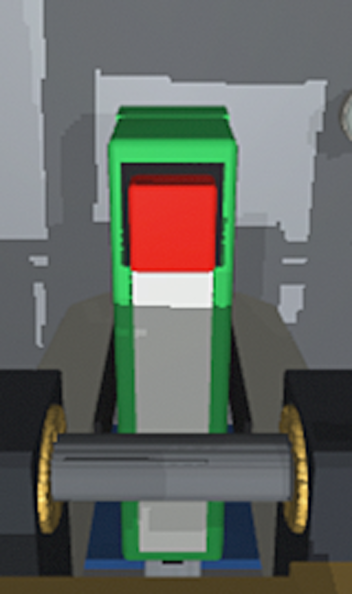

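Request:
{"method": "play_rows", "body": {"plan": [{"slide": [-0.1,0,0],"roll": 0,"fingers": -1},{"slide": [-0.1,0,0],"roll": 0,"fingers": -1},{"slide": [-0.1,0,0],"roll": 0,"fingers": -1},{"slide": [-0.1,0,0],"roll": 0,"fingers": -1},{"slide": [-0.15,0,0],"roll": 0,"fingers": -1},{"slide": [-0.15,0,0],"roll": 0,"fingers": -1},{"slide": [-0.2,0,0],"roll": 0,"fingers": -1},{"slide": [-0.2,0,0],"roll": 0,"fingers": -1},{"slide": [-0.2,0,0],"roll": 0,"fingers": -1},{"slide": [-0.2,0,0],"roll": 0,"fingers": -1},{"slide": [-0.2,0,0],"roll": 0,"fingers": -1},{"slide": [0,0,0],"roll": 0,"fingers": -1}]}}

```text
t: 20.7
tool_pos: [0.5336, 0.0409, 0.0922]
orientation: [-0.016, 1.569, 0.015]
force: [4.6, -0.8, 0.8]
opening: 0.0281
```

```bash
python3 - <<'E'
from h import *
s=robot.read_state();snap('wrist','w12.png');snap('scene','s9.png')
print(s['t'],s['tool_pos'],s['force'],s['wrist_torque'],s['opening'])
a=cv2.imread('pics/s9.png')[190:270,210:310];cv2.imwrite('pics/s9c.png',cv2.resize(a,None,fx=6,fy=6,interpolation=cv2.INTER_CUBIC))
a=cv2.imread('pics/w12.png')[100:370,240:400];cv2.imwrite('pics/w12d.png',cv2.resize(a,None,fx=2.2,fy=2.2,interpolation=cv2.INTER_CUBIC))
E
```

```text
20.7 [0.53355279 0.04091505 0.09221303] [ 4.63266007 -0.78006807  0.84678283] [-0.11882849 -1.36476755 -0.10138926] 0.02805059280433376
```

View pics/s9c.png

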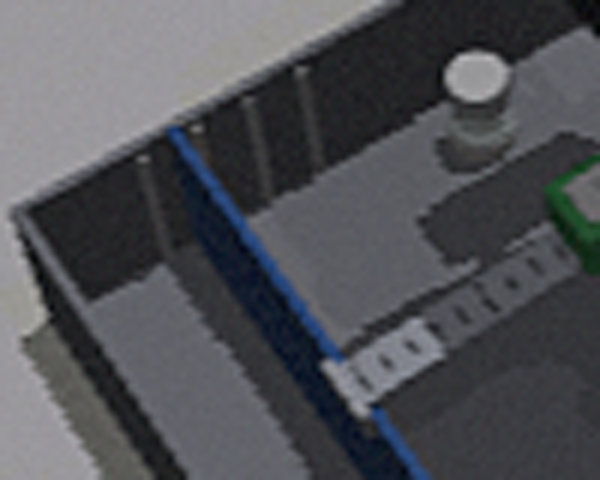

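View pics/w12d.png

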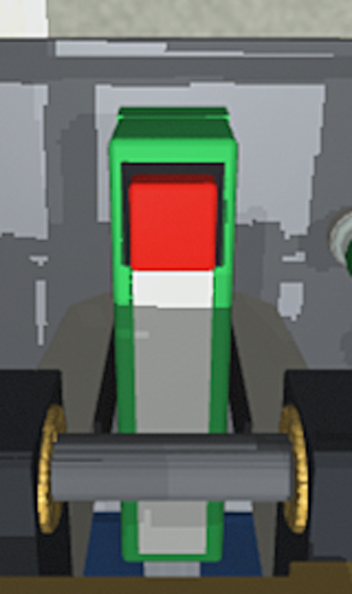

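Request:
{"method": "play_rows", "body": {"plan": [{"slide": [-0.1,0,0.05],"roll": 0,"fingers": -1},{"slide": [-0.15,0,0.02],"roll": 0,"fingers": -1},{"slide": [-0.15,0,0],"roll": 0,"fingers": -1},{"slide": [-0.15,0,0],"roll": 0,"fingers": -1},{"slide": [-0.15,0,0],"roll": 0,"fingers": -1},{"slide": [-0.15,0,0],"roll": 0,"fingers": -1},{"slide": [-0.15,0,0],"roll": 0,"fingers": -1},{"slide": [-0.05,0,0],"roll": 0,"fingers": -1},{"slide": [0,0,0],"roll": 0,"fingers": -1}]}}

```text
t: 21.92
tool_pos: [0.5027, 0.0408, 0.0943]
orientation: [-0.016, 1.569, 0.015]
force: [6.3, -2.6, -0.3]
opening: 0.0277
```

```bash
python3 - <<'E'
from h import *
s=robot.read_state();snap('wrist','w13.png');snap('scene','s10.png')
print(s['t'],s['tool_pos'],s['force'],s['wrist_torque'],s['opening'])
a=cv2.imread('pics/s10.png')[190:270,210:350];cv2.imwrite('pics/s10c.png',cv2.resize(a,None,fx=5,fy=5,interpolation=cv2.INTER_CUBIC))
a=cv2.imread('pics/w13.png')[100:370,240:400];cv2.imwrite('pics/w13d.png',cv2.resize(a,None,fx=2.2,fy=2.2,interpolation=cv2.INTER_CUBIC))
E
```

```text
21.925 [0.50266755 0.040808   0.09430659] [ 6.26072078 -2.5749456  -0.33127414] [-0.27277325 -1.64489568 -0.26451432] 0.027693956586060598
```

View pics/s10c.png

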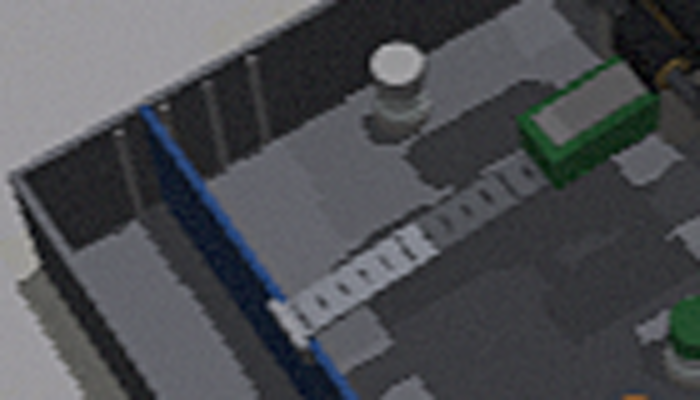

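View pics/w13d.png

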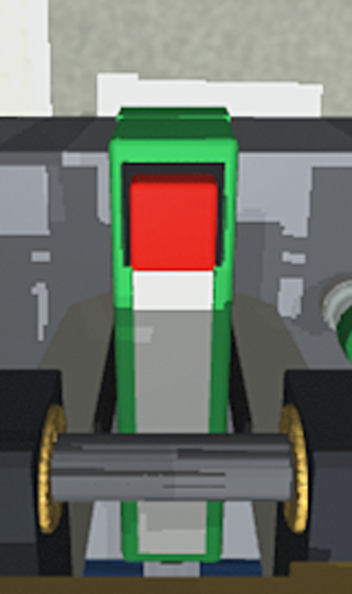

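Request:
{"method": "play_rows", "body": {"plan": [{"slide": [0,0,-0.07],"roll": 0,"fingers": -1},{"slide": [0,0,-0.07],"roll": 0,"fingers": -1},{"slide": [0,0,-0.07],"roll": 0,"fingers": -1},{"slide": [0,0,-0.07],"roll": 0,"fingers": -1},{"slide": [0,0,-0.07],"roll": 0,"fingers": -1},{"slide": [0,0,-0.07],"roll": 0,"fingers": -1},{"slide": [0,0,0],"roll": 0,"fingers": -1}], "squeeze": 25}}

```text
t: 22.9
tool_pos: [0.5022, 0.041, 0.0812]
orientation: [-0.016, 1.57, 0.016]
force: [6.1, -1.1, -0.9]
opening: 0.028
```

```bash
python3 - <<'E'
from h import *
s=robot.read_state();snap('wrist','w14.png');snap('scene','s11.png')
print(s['t'],s['tool_pos'],s['force'],s['wrist_torque'],s['opening'])
a=cv2.imread('pics/w14.png')[100:370,240:400];cv2.imwrite('pics/w14d.png',cv2.resize(a,None,fx=2.2,fy=2.2,interpolation=cv2.INTER_CUBIC))
E
```

```text
22.9 [0.50217042 0.04096111 0.08116407] [ 6.09951112 -1.08701162 -0.86342884] [-0.10953823 -1.36341773 -0.12399174] 0.028009505358582966
```

View pics/w14d.png

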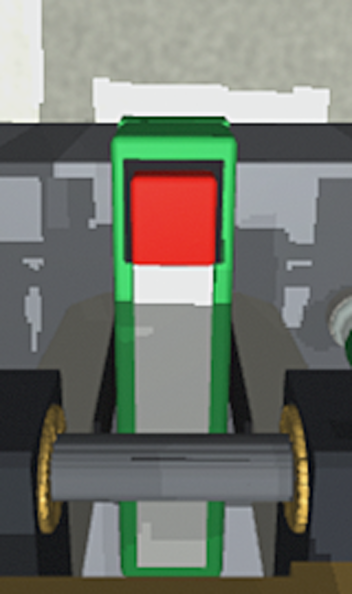

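```bash
python3 - <<'E'
from h import *
s=robot.read_state()
a=cv2.imread('pics/w14.png')[140:190,260:380];cv2.imwrite('pics/w14e.png',cv2.resize(a,None,fx=6,fy=6,interpolation=cv2.INTER_CUBIC))
for r in (153,154,157,158): print(r,[atz('wrist',(319,r),z,s).round(4)[0] for z in (.08,.0975,.107,.110)])
E
```

```text
153 [np.float64(0.4431), np.float64(0.4409), np.float64(0.4397), np.float64(0.4393)]
154 [np.float64(0.4437), np.float64(0.4414), np.float64(0.4402), np.float64(0.4398)]
157 [np.float64(0.4455), np.float64(0.443), np.float64(0.4416), np.float64(0.4412)]
158 [np.float64(0.446), np.float64(0.4435), np.float64(0.4421), np.float64(0.4417)]
```

View pics/w14e.png

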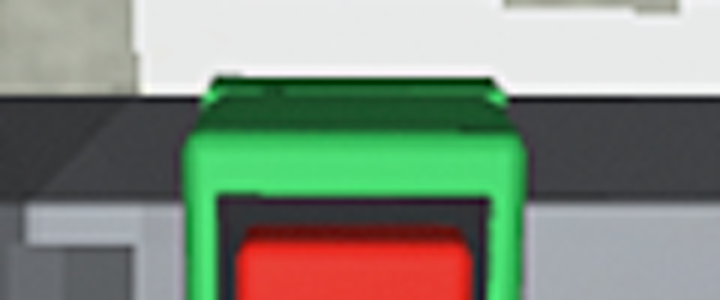

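```bash
python3 - <<'E'
from h import *
s=robot.read_state()
f=lambda r,z:atz('wrist',(319,r),z,s)[0].round(4)
print('rear top',f(161.7,.107),f(161.7,.110),'heelbottom',f(153,.068),f(153,.072),f(153,.076),'wall top outer',f(173.3,.08),'wall bottom',f(156,0))
# same ref in level w9 image? 
E
```

```text
rear top 0.4439 0.4434 heelbottom 0.4447 0.4442 0.4437 wall top outer 0.455 wall bottom 0.456
```

Request:
{"method": "play_rows", "body": {"plan": [{"slide": [0,0,-0.05],"roll": 0,"fingers": -1},{"slide": [0,0,-0.04],"roll": 0,"fingers": -1},{"slide": [0.05,0,0],"roll": 0,"fingers": -1},{"slide": [0.05,0,0],"roll": 0,"fingers": -1},{"slide": [0.04,0,0],"roll": 0,"fingers": -1},{"slide": [0,0,0],"roll": 0,"fingers": -1}], "squeeze": 30}}

```text
t: 23.75
tool_pos: [0.5067, 0.0409, 0.0788]
orientation: [-0.016, 1.57, 0.016]
force: [6.6, -1.6, -0.2]
opening: 0.0278
```

Request:
{"method": "play_rows", "body": {"plan": [{"slide": [0.03,0,0],"roll": 0,"fingers": -1},{"slide": [0.03,0,0],"roll": 0,"fingers": -1},{"slide": [0,0,0],"roll": 0,"fingers": -1}]}}

```text
t: 24.12
tool_pos: [0.5082, 0.0409, 0.0788]
orientation: [-0.016, 1.57, 0.016]
force: [5.1, -1.2, 0.2]
opening: 0.0276
```

```bash
python3 - <<'E'
from h import *
s=robot.read_state();snap('wrist','w15.png')
print(s['t'],s['tool_pos'],s['force'],s['wrist_torque'],s['opening'])
a=cv2.imread('pics/w15.png')[140:190,260:380];cv2.imwrite('pics/w15e.png',cv2.resize(a,None,fx=6,fy=6,interpolation=cv2.INTER_CUBIC))
E
```

```text
24.125 [0.50824561 0.04093333 0.0787574 ] [ 5.05678638 -1.2411396   0.18153405] [-0.11665407 -1.2330076  -0.14035613] 0.027576406298049527
```

View pics/w15e.png

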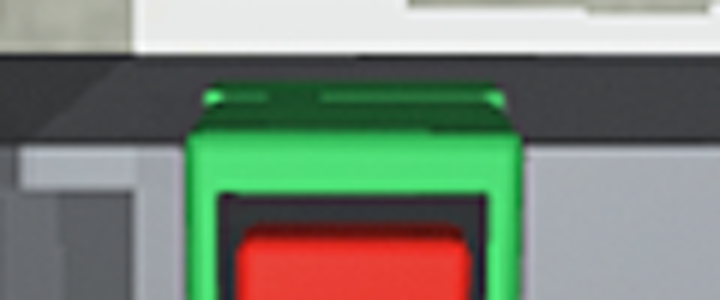

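Request:
{"method": "play_rows", "body": {"plan": [{"slide": [0.03,0,0],"roll": 0,"fingers": -1},{"slide": [0,0,0],"roll": 0,"fingers": -1}]}}

```text
t: 24.42
tool_pos: [0.5083, 0.041, 0.0785]
orientation: [-0.016, 1.572, 0.016]
force: [-0.7, 0.5, 3.9]
opening: 0.0279
```

Request:
{"method": "play_rows", "body": {"plan": [{"slide": [0.03,0,0],"roll": 0,"fingers": -1},{"slide": [0,0,0],"roll": 0,"fingers": -1}]}}

```text
t: 24.68
tool_pos: [0.5085, 0.041, 0.0783]
orientation: [-0.016, 1.573, 0.016]
force: [-3.3, -0.4, 7.4]
opening: 0.0278
```

Request:
{"method": "play_rows", "body": {"plan": [{"slide": [0.03,0,0],"roll": 0,"fingers": -1},{"slide": [0,0,0],"roll": 0,"fingers": -1}]}}

```text
t: 24.92
tool_pos: [0.5086, 0.0411, 0.0781]
orientation: [-0.016, 1.575, 0.016]
force: [-7.7, -0.1, 8.9]
opening: 0.0277
```

Request:
{"method": "play_rows", "body": {"plan": [{"slide": [-0.06,0,0.01],"roll": 0,"fingers": -1},{"slide": [0,0,0],"roll": 0,"fingers": -1}]}}

```text
t: 25.18
tool_pos: [0.5085, 0.0411, 0.0781]
orientation: [-0.015, 1.571, 0.016]
force: [5.3, -0.1, -3.7]
opening: 0.0282
```

```bash
python3 - <<'E'
from h import *
s=robot.read_state();snap('wrist','w16.png');snap('scene','s12.png')
print(s['t'],s['tool_pos'],s['force'],s['wrist_torque'],s['opening'])
a=cv2.imread('pics/w16.png')[140:190,260:380];cv2.imwrite('pics/w16e.png',cv2.resize(a,None,fx=6,fy=6,interpolation=cv2.INTER_CUBIC))
a=cv2.imread('pics/s12.png')[180:290,210:380];cv2.imwrite('pics/s12c.png',cv2.resize(a,None,fx=4.5,fy=4.5,interpolation=cv2.INTER_CUBIC))
E
```

```text
25.175 [0.50847566 0.04108377 0.078146  ] [ 5.2741913  -0.10612889 -3.65074117] [ 0.0639704  -0.60674438 -0.05869143] 0.028165484436043015
```

View pics/w16e.png

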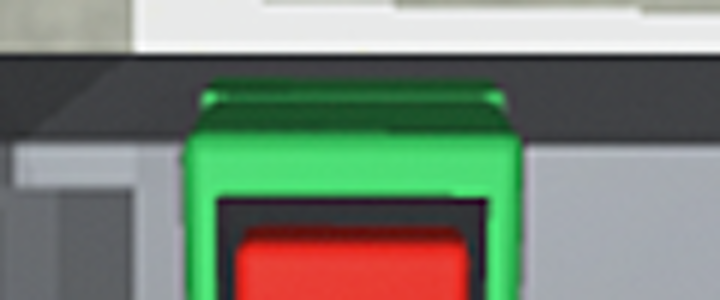

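View pics/s12c.png

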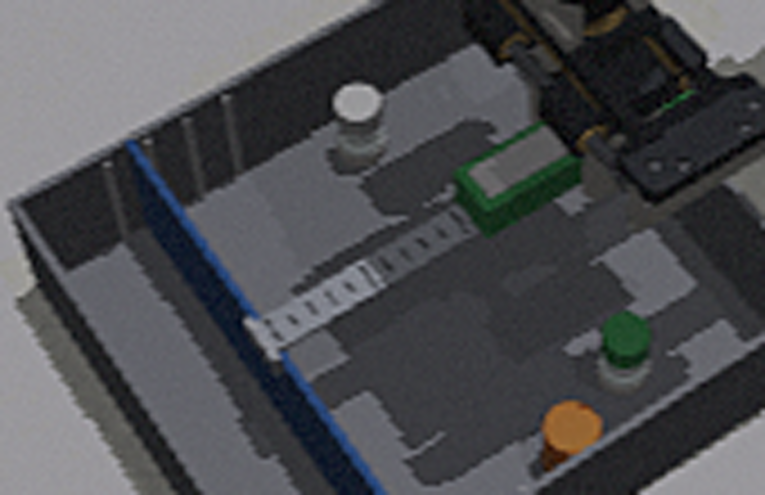

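Request:
{"method": "play_rows", "body": {"plan": [{"slide": [0.02,0,0],"roll": 0,"fingers": -1},{"slide": [0,0,0],"roll": 0,"fingers": -1}]}}

```text
t: 25.52
tool_pos: [0.5085, 0.0411, 0.0781]
orientation: [-0.015, 1.573, 0.016]
force: [1.2, 1.2, -2.6]
opening: 0.0274
```

Request:
{"method": "play_rows", "body": {"plan": [{"slide": [0,0,0],"roll": 0,"fingers": -1},{"slide": [0,0,0],"roll": 0,"fingers": -1}], "squeeze": 10}}

```text
t: 25.78
tool_pos: [0.5086, 0.0411, 0.0782]
orientation: [-0.015, 1.572, 0.016]
force: [-1.0, 0.9, -4.4]
opening: 0.0278
```

Request:
{"method": "play_rows", "body": {"plan": [{"slide": [0,0,0],"roll": 0,"fingers": -1},{"slide": [0,0,0],"roll": 0,"fingers": -1}], "squeeze": 4}}

```text
t: 26.02
tool_pos: [0.5086, 0.0411, 0.0782]
orientation: [-0.015, 1.572, 0.016]
force: [-1.8, 1.6, -5.7]
opening: 0.0279
```

```bash
python3 - <<'E'
from h import *
s=robot.read_state();snap('wrist','w17.png')
print(s['t'],s['tool_pos'],s['force'],s['wrist_torque'],s['opening'])
a=cv2.imread('pics/w17.png')[100:370,240:400];cv2.imwrite('pics/w17e.png',cv2.resize(a,None,fx=2.2,fy=2.2,interpolation=cv2.INTER_CUBIC))
E
```

```text
26.025 [0.50857146 0.04105688 0.0782008 ] [-1.75381854  1.58469063 -5.6947032 ] [ 0.23607521  0.34645981 -0.02958499] 0.02787912503971342
```

View pics/w17e.png

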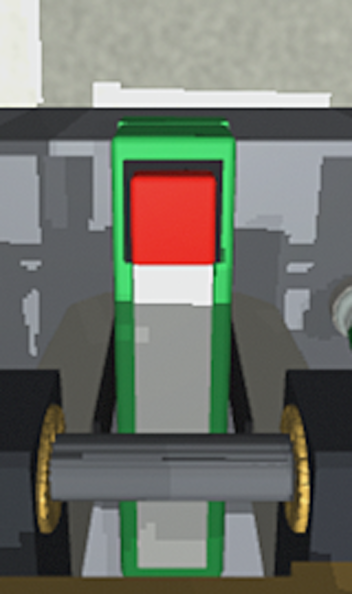

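Request:
{"method": "play_rows", "body": {"plan": [{"slide": [0,0,0],"roll": 0,"fingers": -0.1},{"slide": [0,0,0],"roll": 0,"fingers": 0.1},{"slide": [0,0,0],"roll": 0,"fingers": 0.1}]}}

```text
t: 26.45
tool_pos: [0.5101, 0.0409, 0.0795]
orientation: [-0.016, 1.569, 0.015]
force: [0.8, 0.1, 0.4]
opening: 0.0501
```

```bash
python3 - <<'E'
from h import *
s=robot.read_state();snap('wrist','w18.png');snap('scene','s13.png')
print(s['t'],s['tool_pos'],s['force'],s['wrist_torque'],s['opening'])
a=cv2.imread('pics/w18.png')[100:370,240:400];cv2.imwrite('pics/w18e.png',cv2.resize(a,None,fx=2.2,fy=2.2,interpolation=cv2.INTER_CUBIC))
a=cv2.imread('pics/s13.png')[180:290,210:380];cv2.imwrite('pics/s13c.png',cv2.resize(a,None,fx=4.5,fy=4.5,interpolation=cv2.INTER_CUBIC))
E
```

```text
26.45 [0.51008824 0.04086204 0.07954536] [0.76270908 0.09239279 0.4499461 ] [ 0.0331033  -0.00294249  0.00533227] 0.05008616057552113
```

View pics/w18e.png

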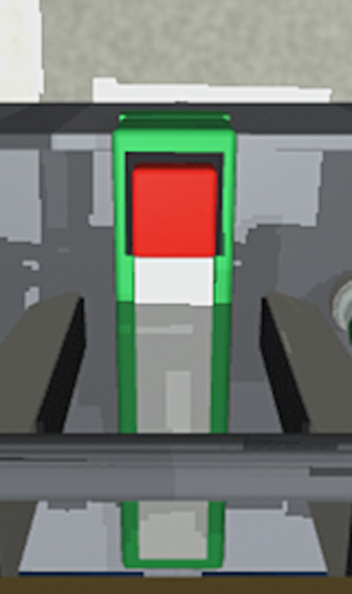

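View pics/s13c.png

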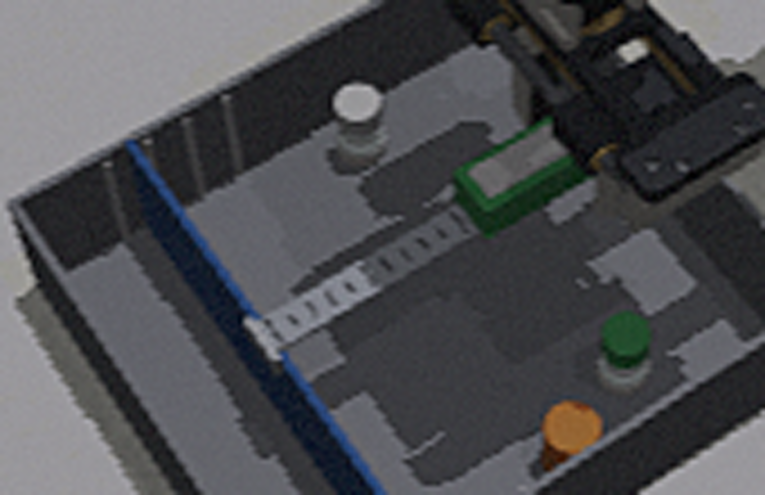

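Request:
{"method": "play_rows", "body": {"plan": [{"slide": [0,0,0.5],"roll": 0,"fingers": 0.1},{"slide": [0,0,1],"roll": 0,"fingers": 0.1},{"slide": [0,0,1],"roll": 0,"fingers": -1},{"slide": [0,0,0],"roll": 0,"fingers": -1}]}}

```text
t: 27.05
tool_pos: [0.5118, 0.0409, 0.1579]
orientation: [-0.016, 1.564, 0.015]
force: [0.2, 0.2, -0.1]
opening: 0.0355
```

```bash
python3 - <<'E'
from h import *
s=robot.read_state();snap('wrist','w19.png')
print(s['t'],s['tool_pos'],s['force'],s['opening'])
for n in ['lock_top','heel']:
    for b in robot.mark_of('wrist',n)[:1]: print(n,b['p'],np.round(b['point'],1),atz('wrist',b['point'],.1155 if n=='lock_top' else .08,s))
a=cv2.imread('pics/w19.png')[90:370,220:420];cv2.imwrite('pics/w19e.png',cv2.resize(a,None,fx=2.1,fy=2.1,interpolation=cv2.INTER_CUBIC))
a=cv2.imread('pics/w19.png')[100:190,250:390];cv2.imwrite('pics/w19f.png',cv2.resize(a,None,fx=5,fy=5,interpolation=cv2.INTER_CUBIC))
E
```

```text
27.05 [0.51178036 0.0409126  0.15789479] [ 0.20036941  0.17003158 -0.12647046] 0.03547355184529075
lock_top 0.68 [320.1 166.3] [0.46780045 0.04214171 0.1155    ]
heel 0.62 [380.7 204.8] [0.50752985 0.09700967 0.08      ]
```

View pics/w19e.png

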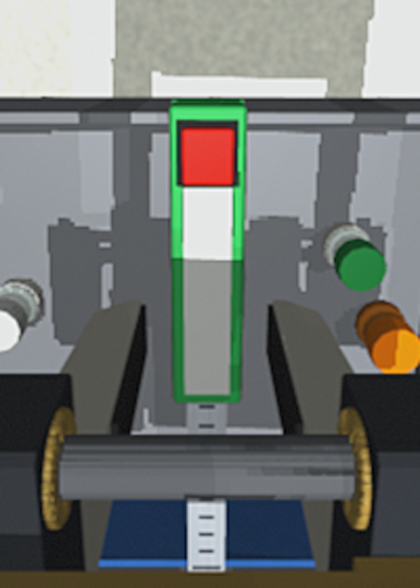

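View pics/w19f.png

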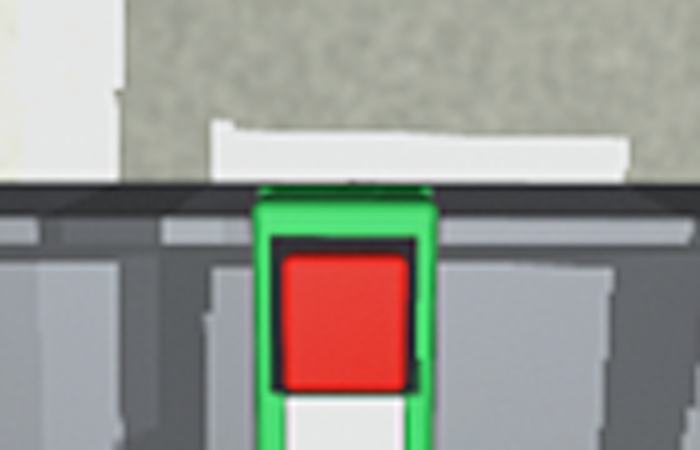

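Request:
{"method": "play_rows", "body": {"plan": [{"slide": [-0.75,0.02,0],"roll": 0,"fingers": -1},{"slide": [-0.74,0,-0.3],"roll": 0,"fingers": -1},{"slide": [0,0,-0.6],"roll": 0,"fingers": -1},{"slide": [0,0,-0.2],"roll": 0,"fingers": -1},{"slide": [0,0,-0.1],"roll": 0,"fingers": -1},{"slide": [0,0,0],"roll": 0,"fingers": -1},{"slide": [0,0,0],"roll": 0,"fingers": -1}]}}

```text
t: 28.08
tool_pos: [0.4652, 0.0415, 0.1182]
orientation: [-0.016, 1.57, 0.015]
force: [-0.7, -0.8, 0.8]
opening: 0.001
```

```bash
python3 - <<'E'
from h import *
s=robot.read_state();snap('wrist','w20.png');snap('scene','s14.png')
print(s['t'],s['tool_pos'],s['force'],s['opening'])
a=cv2.imread('pics/w20.png')[140:380,200:440];cv2.imwrite('pics/w20e.png',cv2.resize(a,None,fx=2.4,fy=2.4,interpolation=cv2.INTER_CUBIC))
a=cv2.imread('pics/s14.png')[150:290,230:400];cv2.imwrite('pics/s14c.png',cv2.resize(a,None,fx=4,fy=4,interpolation=cv2.INTER_CUBIC))
E
```

```text
28.075 [0.4651946  0.04150702 0.11822847] [-0.70365996 -0.80606497  0.82753283] 0.0010182717891536342
```

View pics/w20e.png

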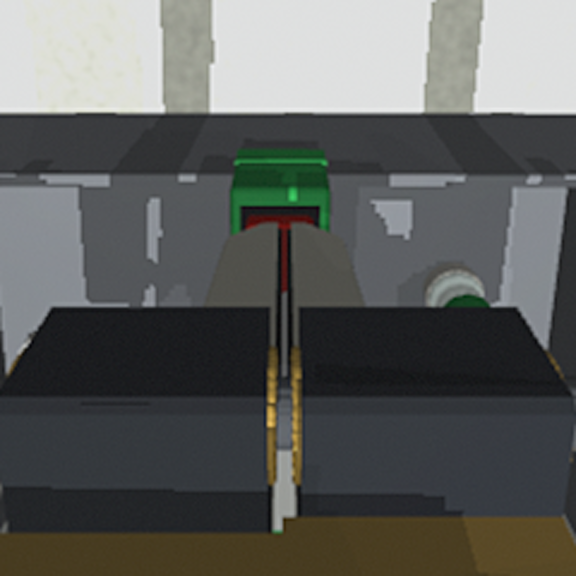

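View pics/s14c.png

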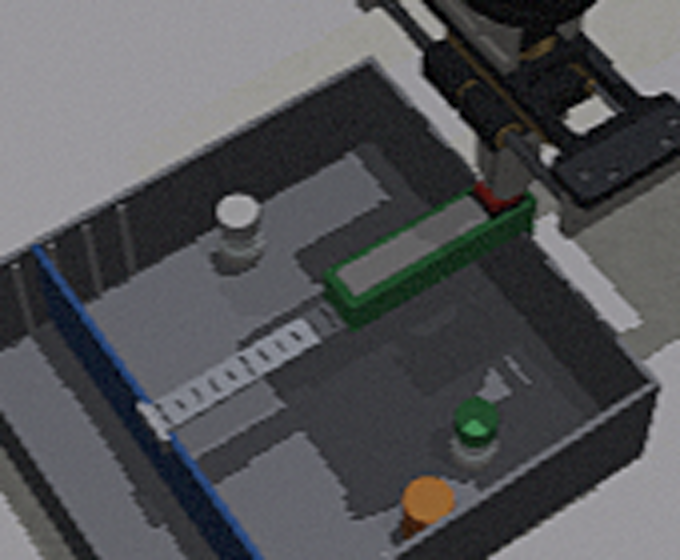

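Request:
{"method": "play_rows", "body": {"plan": [{"slide": [0.03,0,-0.05],"roll": 0,"fingers": -1},{"slide": [0,0,-0.05],"roll": 0,"fingers": -1},{"slide": [0,0,0],"roll": 0,"fingers": -1}]}}

```text
t: 28.55
tool_pos: [0.4659, 0.0416, 0.115]
orientation: [-0.016, 1.57, 0.016]
force: [0.6, 0.0, 1.8]
opening: 0.0009
```

Request:
{"method": "play_rows", "body": {"plan": [{"slide": [0,0,-0.05],"roll": 0,"fingers": -1},{"slide": [0,0,-0.04],"roll": 0,"fingers": -1},{"slide": [0,0,0],"roll": 0,"fingers": -1}]}}

```text
t: 28.92
tool_pos: [0.4657, 0.0415, 0.1121]
orientation: [-0.016, 1.57, 0.016]
force: [1.0, 0.2, 1.4]
opening: 0.0008
```

Request:
{"method": "play_rows", "body": {"plan": [{"slide": [0,0,-0.04],"roll": 0,"fingers": -1},{"slide": [0,0,-0.03],"roll": 0,"fingers": -1},{"slide": [0,0,0],"roll": 0,"fingers": -1}]}}

```text
t: 29.3
tool_pos: [0.4657, 0.0415, 0.11]
orientation: [-0.016, 1.571, 0.016]
force: [1.0, 0.0, 1.6]
opening: 0.0008
```

Request:
{"method": "play_rows", "body": {"plan": [{"slide": [0,0,-0.04],"roll": 0,"fingers": -1},{"slide": [0,0,0],"roll": 0,"fingers": -1}]}}

```text
t: 29.55
tool_pos: [0.4657, 0.0415, 0.1096]
orientation: [-0.016, 1.571, 0.016]
force: [-3.3, 0.4, 9.7]
opening: 0.0003
```

Request:
{"method": "play_rows", "body": {"plan": [{"slide": [0,0,-0.03],"roll": 0,"fingers": -1},{"slide": [0,0,0],"roll": 0,"fingers": -1}]}}

```text
t: 29.8
tool_pos: [0.4657, 0.0416, 0.1094]
orientation: [-0.016, 1.571, 0.016]
force: [-6.2, -0.6, 16.2]
opening: 0.0005
```

Request:
{"method": "play_rows", "body": {"plan": [{"slide": [0,0,0.06],"roll": 0,"fingers": -1},{"slide": [0,0,0.3],"roll": 0,"fingers": -1},{"slide": [0,0,1],"roll": 0,"fingers": -1},{"slide": [0,0,1],"roll": 0,"fingers": -1},{"slide": [0.5,0,1],"roll": 0,"fingers": -1},{"slide": [0.5,0,0.3],"roll": 0,"fingers": -1},{"slide": [0,0,0],"roll": 0,"fingers": -1}]}}

```text
t: 30.68
tool_pos: [0.4962, 0.0415, 0.2185]
orientation: [-0.016, 1.57, 0.015]
force: [-1.1, 0.3, -0.5]
opening: 0.0005
```

```bash
python3 - <<'E'
from h import *
s=robot.read_state();snap('wrist','w21.png');snap('scene','s15.png')
print(s['t'],s['tool_pos'],s['force'],s['opening'])
a=cv2.imread('pics/w21.png')[60:370,200:440];cv2.imwrite('pics/w21e.png',cv2.resize(a,None,fx=1.9,fy=1.9,interpolation=cv2.INTER_CUBIC))
a=cv2.imread('pics/s15.png')[150:290,220:400];cv2.imwrite('pics/s15c.png',cv2.resize(a,None,fx=4.2,fy=4.2,interpolation=cv2.INTER_CUBIC))
E
```

```text
30.675 [0.49624765 0.0415148  0.21848288] [-1.14686469  0.34633618 -0.50249362] 0.00045657717459050015
```

View pics/w21e.png

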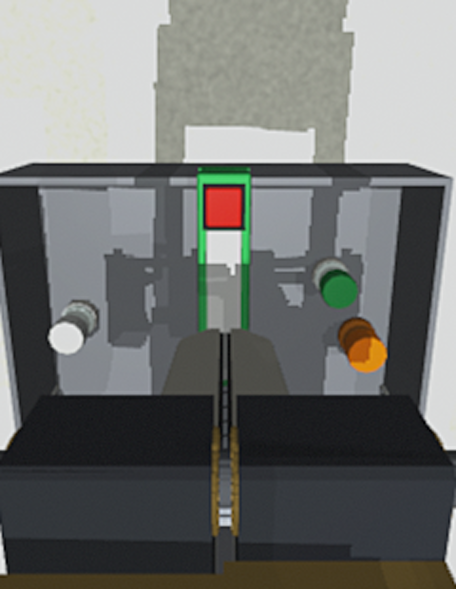

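View pics/s15c.png

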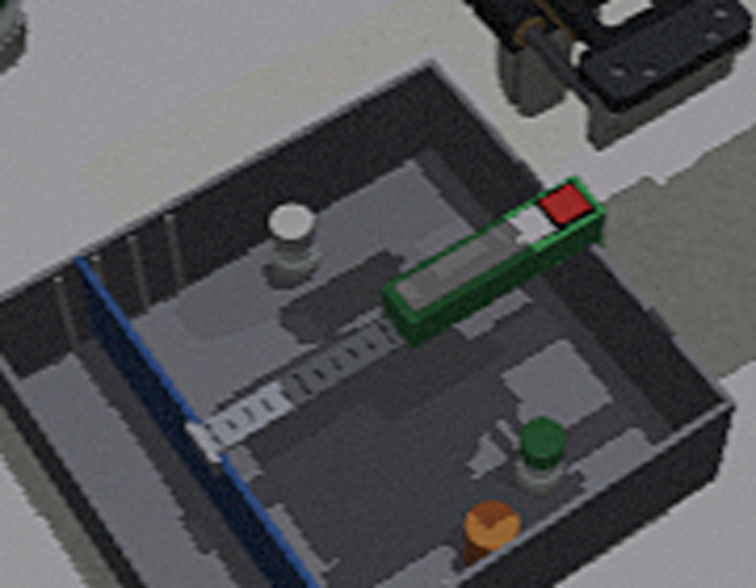

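```bash
python3 -c "
from h import *
print(robot.close_job())"
```

```text
the job is handed in; nothing more can be done
None
```

I left the rule stretched across the front bay with its lock pressed down and handed the job in, with the robot's clock at about 31 s. The job gives no verdict, so whether it passes is not confirmed.

**First try:** the hook slipped off the partition when I raised the rule to lift the heel over the rim. The partition top turned out to be only a few millimetres above the rim. I tipped the rule slightly nose-down in the grip by touching the heel lightly on the rim, then hooked the partition again.

**Second try:** the hook held. I drew the rule back with about 6 N of spring pull, set the heel down outside the near wall and released it gently.

**Checks at the end:**
- **Lock:** the pressing force rose sharply at a tool height of 109.5 mm, which is where the lock should be fully down. The lock also looks fully down in the last pictures.
- **Rule:** the last pictures show the hook behind the partition, the heel outside the near rim and the rule square to the tray.
- **Blade:** I estimate it is drawn out about 60 mm, from the tool position.
- **Surroundings:** the vials look undisturbed, and the arm is well clear of everything.

**Less certain:**
- **Forces on the tray:** while seating the heel I briefly pushed about 8 N sideways and 9 N downwards, and pressing the lock reached about 16 N. With the rule's own load I estimate the total stayed under 30 N, but I could not measure the contact force directly.
- **Rule position:** I judged the final heel and hook positions from pictures and did not measure them again after pressing the lock.

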